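# Open a valve that has lost its lever with locking pliers

### The job

The middle valve of the nutrient manifold has lost its lever. Slide the open locking pliers onto its bare brass spindle, squeeze their handles together until they lock over centre, swing them a quarter turn anticlockwise (seen from above) until the valve meets its open stop, without forcing it, then push the release lever gently so that the pliers spring open. Draw the pliers back clear of the spindle and leave them lying open on the deck; touch the spindle only with the pliers, and leave the other valves and everything else alone.

Things in the scene. Friction and masses are not known exactly. Their poses are not given: they have to be found in the camera images.
- manifold: flat grey plastic box fixed to the bench, 310 (its x) x 440 mm, 45 mm tall; origin under its centre, x to the row of three valves (at x 85 mm, y -150, 0, +150 mm), z up. Its flat top is the deck; the pliers lie and slide on it. A pressure gauge 46 mm wide, 29 mm tall stands on it at x 122, y -75 mm.
- spindle_top (a point): top centre of the bare brass spindle of the middle valve: a flat tang 20 mm long, 10 mm thick, its top 22 mm above the deck. Its x is along the 20 mm, pointing away from the robot: the pliers go on with their x along this x. Turns with the spindle about the vertical.
- spindle (a joint): spindle angle (rad), growing anticlockwise from above: shut at 0 (starts at 0 to 0.15), rigid open stop at 1.57. Friction 0.35 N m (up to 5 N at pliers_mid); stays where left. Locked pliers lag up to 0.1 rad behind as they turn it. Against the stop they twist on the tang and the force climbs: 7 to 9 N at pliers_mid is home; twisted over 0.4 rad (some 14 N) it is forced.
- pliers_mid (a point): point between the handles of the steel locking pliers, where to squeeze them, 10 mm above the deck; axes as pliers. Fixed handle: 10 mm wide, x -30 to +58 mm from here (its screw to -44), y +11 to +21; can be held alone near its rear end. Moving handle: x -36 to +66, outer face at y -46 when open (67 mm across both), y -20.5 locked (41.5 mm across, both handles then along x).
- pliers: fixed half of the pliers, which lie flat on the deck, 20 mm thick, 192 mm long, 0.40 kg; origin at the underside below the pivot, 70 mm ahead of pliers_mid and 4 mm to its +y; x to the jaws, y to the fixed handle, z up.
- pliers_jaws (a point): middle of the jaws, 27 mm ahead of the pivot, 10 mm above the deck, axes as pliers. Jaws 12 mm tall; mouth to +x, 19 mm ahead of this point, 14.5 mm wide here when open; fixed jaw face at y +5 mm. Throat (inner end) 12.5 mm behind: with the tang right up to it the spindle's centre is 2.5 mm behind this point. A bite within 10 mm of this point holds.
- pliers_handle (a joint): closing of the moving handle (rad): 0 open (held by a spring), about 0.28 when the jaws touch the spindle, dead centre 0.50, locked on the spindle 0.58. Squeeze on each handle at pliers_mid: about 5 N closes them freely, about 15 N snaps them over centre on the spindle; they then stay locked, gripping with some 100 N. Unlocked, the handle springs out to -y.
- lever_tail (a point): on the inner (+y) face of the tail of the dark release lever, 10 mm above the deck. The lever is hinged in the moving handle; its tail, 12 mm tall, sticks out 38 mm behind that handle and 32 mm behind the screw; this point is 12 mm from its end. Pliers locked: 64 mm behind pliers_mid. Pushed to -y with 1 to 5 N it unlocks the pliers within 10 mm; over 20 N bends it.
- release_lever (a joint): angle of the release lever (rad): 0 at rest, growing as it is pushed, spring-returned, end stop at 0.4.
- valve_left (a joint): angle of the lever of the left valve (rad), starts near 0; a 66 mm lever pointing away from the robot, 25 mm tall; not to be turned
- valve_right (a joint): the same for the right valve
- pot_a: bystander: square-topped green seedling pot, 82 mm wide, 68 mm tall without the blades
- pot_b: bystander: a second such pot
- pot_c: bystander: a third such pot
- tip_rack: bystander: white gridded pipette-tip box, 85 x 125 mm, 50 mm tall
- beaker: bystander: glass beaker, 70 mm wide, 90 mm tall
- reagent: bystander: clear bottle with a cap, 64 mm wide, 150 mm tall
- petri: bystander: pile of four dishes, 90 mm wide, 57 mm tall
- snapped_lever: bystander: the lever that broke off the middle valve, 60 x 15 x 8 mm, lying at the back of the deck
Things that resemble listed ones, but are neither listed nor needed, are in the scene too. Of the things shaped like the pliers, the bare steel one is meant.

How it is judged:
On the way, in this order (a step that is already met when the one before it is completed fails the run):
1. the pliers are locked over centre with the spindle between their jaws (value of joint pliers_handle above 0.54 rad and x of spindle_top in the frame of pliers_jaws between -0.012 and 0.013 m and y of spindle_top in the frame of pliers_jaws between -0.004 and 0.004 m), for 0.2 s.
2. the locked pliers have turned the spindle to its open stop (all of step 1 and value of joint spindle above 1.545 rad), for 0.1 s.
3. a finger pushes the release lever of the locked pliers (value of joint pliers_handle above 0.48 rad and contact force between the fingers and release_lever above 0.5 N), for 0.02 s.
At the end, for the whole second after the job is handed in: The spindle is within 0.04 rad of its open stop, the pliers are sprung open and lie flat and still on the deck with their jaws' middle at least 40 mm from the spindle (value of joint spindle above 1.53 rad and value of joint pliers_handle below 0.15 rad and horizontal distance between pliers_jaws and spindle_top above 0.04 m and angle between pliers_mid's own z axis and vertical below 0.1 rad and z of pliers_mid in the frame of manifold between 0.05 and 0.062 m and linear speed of pliers below 0.02 m/s); the robot touches nothing.
It fails at once if the locked pliers are wrenched more than 0.4 rad round on the spindle (the valve is forced) (value of joint pliers_handle above 0.42 rad and x of spindle_top in the frame of pliers_jaws below 0.013 m and angle between the x axis of pliers_jaws and the x axis of spindle_top, either way round above 0.4 rad).
It fails at once if the release lever is bent (more than 20 N) (contact force between the fingers and release_lever above 20 N).
It fails at once if the robot touches the spindle itself (contact force between any of the arm, the fingers and spindle above 1 N).
It fails at once if another valve is turned (value of joint any of valve_left, valve_right above 0.4 rad or value of joint any of valve_left, valve_right below -0.08 rad).
It fails at once if a bystander is moved more than 30 mm (distance of any of pot_a, pot_b, pot_c, tip_rack, beaker, reagent, petri, snapped_lever from where it was at the start of the episode above 0.03 m).
It also fails if it takes over 72 s, if anything falls off the work surface, if the arm or the gripper's body presses on something with over 40 N, if the wrist force passes 120 N, or if a joint passes its speed limit or range.

### The arm

A 6-joint arm with a two-finger parallel gripper is mounted at the origin on the work surface. World frame = base frame: x ahead of the robot, y to its left, z up, the work surface at z = 0. Lengths are in m, angles in rad, forces in N, time in s.
With the tool pointing down it reaches from about 0.375 to 0.9 m from the base axis. Payload 3.1 kg.
Tool frame: the origin (TCP) lies where the fingers leave the gripper's body, on its centre line; the fingertips stand 73 mm ahead of it and the grasp point (between the pads) lies 54 mm ahead of it; z points along the fingers, y is the line along which they close (so a half turn about z gives the same grasp; the last joint's range is limited). The gripper opens to 85 mm and grips with 20 to 120 N. Pads are 22 mm wide; open, the fingers measure 114 mm over their backs; the gripper's body (76 mm by 85 mm) begins 54 mm behind the grasp point. The pads swing forward as they close: fully open they stand 13 mm farther back than shut.
Start: joints at [-1.44, 0.527, 1.433, -0, 1.181, -0.178], TCP at [0.191, -0.595, 0.304] pointing down, gripper open.
Joint ranges: [-3.08, 3.08], [-0.75, 2.2], [0.22, 2.44], [-1.43, 4.57], [0, 2.65], [-2.85, 2.85]. Speed limits (rad/s): [2.79, 2.79, 3.14, 3.14, 3.14, 3.14].

### API

Orientations are given as a unit quaternion [x, y, z, w].
In Python, from station import manip gives the robot as it stands.
- The arm moves only by the shell command python3 -m crank 'ROWS' [FORCE]. ROWS is JSON, a list of rows, each an object with "dp": the shift along the tool's x, y, z normalised to -1 to 1, where 1 is 50 cm, a list of three; "delta_rot": the turn, a rotation vector about the tool's x, y, z normalised to -1 to 1, where 1 is 2 pi rad, a list of three; "fingers": the opening, from -1 (shut) to 1 (fully open). A call has 1 to 12 rows; each row shifts and turns the commanded pose from where the row before left it, along the tool's axes as they then stand; what a row does not reach is not made up. A row lasts 1/12 s, in which the tool goes at most 41.7 mm and 7.16 degrees, less where a joint would pass 70% of its speed; a pose out of reach is approached as far as the arm can. A call with a number of a shift or a turn outside -1 to 1 is refused whole. A call with a gripper value outside its range is refused whole. The fingers move at their own pace and stop on an object; FORCE is the grip in N (left out, the last holds). Time passes only in rows, so rows that do not move let the fingers close. It gives the time, the measured TCP pose, the force, the opening and the grip force at its end, in the units of the state.
- manip.sense(): the state, without advancing time (a new reading comes with each control period).
- manip.snapshot(name): name is "scene" or "side" or "wrist"; returns (picture, depth): 420x560x3 uint8, red, green, blue; 420x560 float32, m along the optical axis (not along the pixel's ray), 0 where there is no reading.
- manip.camera_model(name): a dict with "fx", "fy", "cx", "cy" (pixels), "k1" (the pictures are not rectified: a ray, as slopes to the right and down, at radius r is drawn at 1 + k1 r^2 times it, then the intrinsics apply), "origin" and "attitude" of the camera in the world. Camera axes: x right, y up, looking along -z (the intrinsics and any distortion apply to the point x, -y, -z); pixel columns grow to the right and rows downward; lengths in m; the calibration is good to about 2 mm. A picture is of the moment at which its call begins: read the wrist's pose just before it. camera_model takes no time and is no camera call; for the wrist camera it gives the pose at the moment of the call.
- manip.sign_off(): hands the job in; it is judged then, once.
The state is a dict: "t": time; "q": joint angles; "qd": joint speeds; "tau": joint torques, N m; "tcp_pos": TCP position; "tool_rot": TCP orientation; "force": force on the tool from outside, world axes, zero at the start; "ft_torque": the same for the moment, N m; "finger_gap": opening from 0.0 (shut) to 1.0 (fully open); "gripper_force": force on a finger pad.
Only numpy, scipy, OpenCV 4.12 (cv2) and the standard library are available. Lean on these libraries where they do the work, as an engineer would, in place of code of your own. Each camera call takes 0.05 s, during which the arm holds its last target. There are 200 camera calls.

## Working session

There is one attempt and no reset: what is moved stays moved. The work goes in short steps, Python scripts to look and compute and a shell command to move; the robot and the scene stay as the last step left them, time stands still between calls to the robot, and variables do not carry over. Pictures are saved under pics/ and viewed, at most 13 in all, crops included, and the job is handed in when it is done.

```bash
ls; mkdir -p pics
cat > h.py <<'E'
import numpy as np, cv2
from station import manip
from scipy.spatial.transform import Rotation as R
def att(m):
    a=np.array(m["attitude"],float)
    return R.from_quat(a).as_matrix() if a.size==4 else a.reshape(3,3)
def rays(m,uv):
    uv=np.asarray(uv,float).reshape(-1,2)
    d=(uv-[m["cx"],m["cy"]])/[m["fx"],m["fy"]]
    s=d.copy()
    for _ in range(20): s=d/(1+m["k1"]*(s**2).sum(1,keepdims=True))
    v=np.c_[s[:,0],-s[:,1],-np.ones(len(s))]
    return v@att(m).T
def onplane(m,uv,z):
    r=rays(m,uv); o=np.array(m["origin"])
    return o+r*((z-o[2])/r[:,2])[:,None]
def withdepth(m,uv,dep):
    uv=np.asarray(uv).reshape(-1,2); r=rays(m,uv); d=dep[uv[:,1].astype(int),uv[:,0].astype(int)]
    return np.array(m["origin"])+r*d[:,None]
def snap(n,f=None):
    m=manip.camera_model(n); p,d=manip.snapshot(n)
    if f: cv2.imwrite("pics/"+f+".png",p[:,:,::-1]); np.savez("pics/"+f+".npz",p=p,d=d,m=np.array(m,dtype=object))
    return m,p,d
E
python3 - <<'E'
from h import *
for n in("scene","side","wrist"):
    m,p,d=snap(n,n+"0"); print(n,m)
    if n!='wrist': pass
a=cv2.imread("pics/scene0.png");b=cv2.imread("pics/side0.png")
print(manip.sense())
E
```

```text
pics
scene {'fx': 516.1686176179987, 'fy': 516.1686176179987, 'cx': 280.5137745853252, 'cy': 208.16051924820067, 'k1': -0.09725306157027191, 'origin': array([1.4870012 , 0.44903122, 0.93769783]), 'attitude': array([0.23309869, 0.37194018, 0.75761437, 0.48305897])}
side {'fx': 446.71572777209195, 'fy': 446.71572777209195, 'cx': 278.3333992468098, 'cy': 211.5526100573055, 'k1': 0.003312810058494435, 'origin': array([0.33828218, 0.83536991, 0.99479742]), 'attitude': array([-0.01806122,  0.36617927,  0.92785734, -0.06831751])}
wrist {'fx': 336.56817951354566, 'fy': 336.56817951354566, 'cx': 276.0711339771762, 'cy': 210.73243693592204, 'k1': -0.04978518434306327, 'origin': array([ 0.2588256 , -0.57132655,  0.3727848 ]), 'attitude': array([-0.11573407,  0.0857374 , -0.58354778,  0.7992038 ])}
{'t': 0.15, 'q': array([-1.43950855e+00,  5.28273071e-01,  1.43359469e+00,  1.77822198e-05,
        1.18138711e+00, -1.78524913e-01]), 'qd': array([ 0.00030701, -0.00123681, -0.00560736,  0.00032549,  0.00178153,
       -0.00075714]), 'tau': array([ 5.16516939e-04, -4.42745662e+01, -1.78276473e+01, -2.81009907e-04,
        5.64572038e-03,  3.37009887e-06]), 'tcp_pos': array([ 0.19051139, -0.594818  ,  0.30314998]), 'tool_rot': array([ 9.88026166e-01,  1.54284170e-01,  2.78481354e-05, -8.30682716e-04]), 'force': array([-0.08945691,  0.07539295, -0.12151927]), 'ft_torque': array([ 0.01819501,  0.03071691, -0.01620835]), 'gripper_force': 0.0, 'finger_gap': 1.0051017901161043}
```

View pics/scene0.png

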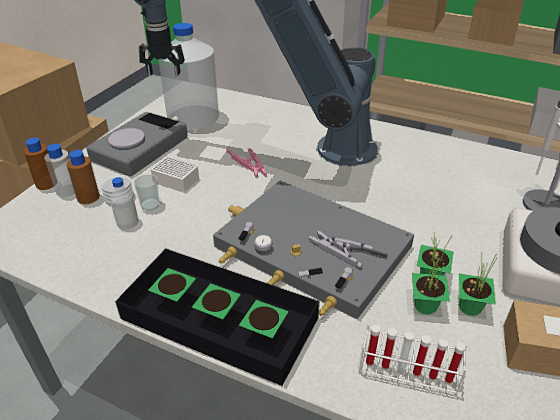

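View pics/side0.png

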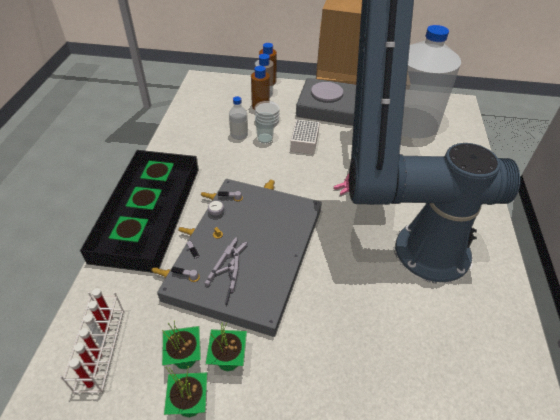

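The scene view shows the manifold with its pliers around (340,245) and the spindle at (296,250). In the side view they are at about (228,262) and (217,232).

Run:
```python
from h import *
def L(f):
    z=np.load("pics/%s.npz"%f,allow_pickle=True); return z["m"].item(),z["p"],z["d"]
m,p,d=L("side0")
print(onplane(m,[(230,182),(322,203),(270,326),(163,290)],.045).round(3))
print("spindle side",onplane(m,[(217,231)],.067).round(3), withdepth(m,[(217,231)],d).round(3))
m2,p2,d2=L("scene0")
print("spindle scene",onplane(m2,[(296,246)],.067).round(3),onplane(m2,[(286,183),(412,236),(354,313),(215,240)],.045).round(3))
c=np.hstack([cv2.resize(p[170:335,155:330],(525,495),interpolation=cv2.INTER_CUBIC)])
cv2.imwrite("pics/sidecrop.png",c[:,:,::-1])
```

```text
[[ 0.612 -0.145  0.045]
 [ 0.324 -0.099  0.045]
 [ 0.415  0.322  0.045]
 [ 0.693  0.264  0.045]]
spindle side [[0.599 0.074 0.067]] [[0.599 0.074 0.067]]
spindle scene [[0.601 0.071 0.067]] [[ 0.334 -0.08   0.045]
 [ 0.415  0.324  0.045]
 [ 0.729  0.269  0.045]
 [ 0.646 -0.141  0.045]]
```

View pics/sidecrop.png

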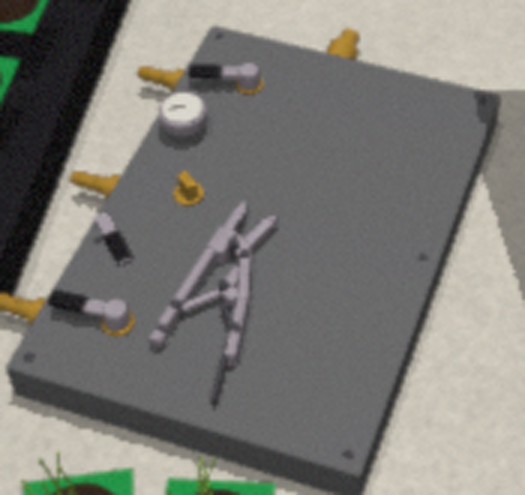

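The pliers lie right-rear of the spindle with the jaws pointing up-image (about -y). The spindle is near (0.600, 0.072), and both views agree to 3 mm. I'll bring the wrist camera over the deck.

```bash
cat >> h.py <<'E'
def tool():
    s=manip.sense(); M=R.from_quat(s["tool_rot"]).as_matrix()
    return s,np.array(s["tcp_pos"]),M,np.arctan2(M[1,0],M[0,0])
def to(x,y,z):
    s,p,M,yaw=tool(); d=M.T@(np.array([x,y,z])-p)
    print("t",round(s["t"],2),"dp total",(d/.5).round(4),"rows>=",np.ceil(np.linalg.norm(d)/.0417),"yaw",round(yaw,4),"tilt",M[:,2].round(4),"q6",s["q"][5].round(2))
E
python3 -m crank '[{"dp":[0.068,-0.0412,-0.006],"delta_rot":[0,0,0],"fingers":1},{"dp":[0.068,-0.0412,-0.006],"delta_rot":[0,0,0],"fingers":1},{"dp":[0.068,-0.0412,-0.006],"delta_rot":[0,0,0],"fingers":1},{"dp":[0.068,-0.0412,-0.006],"delta_rot":[0,0,0],"fingers":1},{"dp":[0.068,-0.0412,-0.006],"delta_rot":[0,0,0],"fingers":1},{"dp":[0.068,-0.0412,-0.006],"delta_rot":[0,0,0],"fingers":1},{"dp":[0.068,-0.0412,-0.006],"delta_rot":[0,0,0],"fingers":1},{"dp":[0.068,-0.0412,-0.006],"delta_rot":[0,0,0],"fingers":1},{"dp":[0.068,-0.0412,-0.006],"delta_rot":[0,0,0],"fingers":1},{"dp":[0.068,-0.0412,-0.006],"delta_rot":[0,0,0],"fingers":1}]'
python3 -m crank '[{"dp":[0.034,-0.0722,0],"delta_rot":[0,0,0],"fingers":1},{"dp":[0.034,-0.0722,0],"delta_rot":[0,0,0],"fingers":1},{"dp":[0.034,-0.0722,0],"delta_rot":[0,0,0],"fingers":1},{"dp":[0.034,-0.0722,0],"delta_rot":[0,0,0],"fingers":1},{"dp":[0.034,-0.0722,0],"delta_rot":[0,0,0],"fingers":1},{"dp":[0.034,-0.0722,0],"delta_rot":[0,0,0],"fingers":1},{"dp":[0.034,-0.0722,0],"delta_rot":[0,0,0],"fingers":1},{"dp":[0.034,-0.0722,0],"delta_rot":[0,0,0],"fingers":1},{"dp":[0.034,-0.0722,0],"delta_rot":[0,0,0],"fingers":1},{"dp":[0.034,-0.0722,0],"delta_rot":[0,0,0],"fingers":1}]'
python3 -m crank '[{"dp":[0,0,0],"delta_rot":[0,0,-0.019],"fingers":1},{"dp":[0,0,0],"delta_rot":[0,0,-0.019],"fingers":1},{"dp":[0,0,0],"delta_rot":[0,0,-0.019],"fingers":1},{"dp":[0,0,0],"delta_rot":[0,0,-0.019],"fingers":1},{"dp":[0,0,0],"delta_rot":[0,0,-0.019],"fingers":1},{"dp":[0,0,0],"delta_rot":[0,0,-0.019],"fingers":1},{"dp":[0,0,0],"delta_rot":[0,0,-0.019],"fingers":1},{"dp":[0,0,0],"delta_rot":[0,0,-0.019],"fingers":1},{"dp":[0,0,0],"delta_rot":[0,0,-0.019],"fingers":1},{"dp":[0,0,0],"delta_rot":[0,0,0],"fingers":1}]'
python3 -c "
from h import *
to(.5,.1,.33); m,p,d=snap('wrist','w1'); print(m['origin'])"
```

```text
t: 0.98
tcp_pos: [0.4524, -0.2936, 0.3339]
tool_rot: [0.988, 0.154, -0.0, -0.0]
force: [1.2, -1.0, 0.5]
finger_gap: 0.999
gripper_force: 0.0
t: 1.82
tcp_pos: [0.5031, 0.1023, 0.3338]
tool_rot: [0.988, 0.154, -0.0, 0.0]
force: [0.5, -0.3, -0.1]
finger_gap: 1.002
gripper_force: 0.0
t: 2.65
tcp_pos: [0.5032, 0.1003, 0.3337]
tool_rot: [0.769, 0.639, -0.0, -0.0]
force: [0.1, -0.7, 0.3]
finger_gap: 0.997
gripper_force: 0.0
t 2.65 dp total [-0.0017 -0.0062  0.0074] rows>= 1.0 yaw 1.3862 tilt [-6.e-04 -0.e+00 -1.e+00] q6 0.16
[0.51586374 0.17295743 0.40340462]
```

View pics/w1.png

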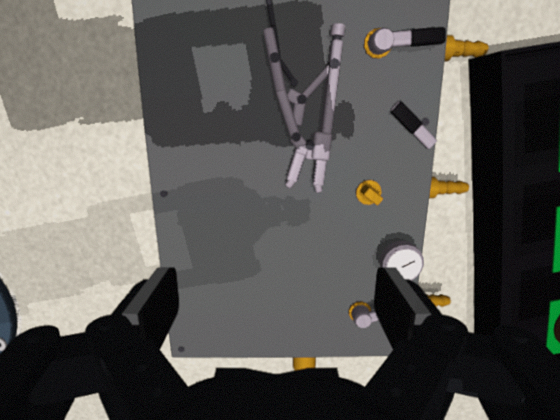

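The wrist view shows the fixed handle running from its screw at (338,28) down to the jaw at (318,185). The moving handle is on the left, the dark lever tail at (268,5) and the tang at (370,192). Next I'll measure these in a top-down height map.

```bash
cat >> h.py <<'E'
def topdown(m,p,d,x0=.40,x1=.70,y0=-.05,y1=.30,res=.0005,z=.065):
    # rectified picture on plane z, x up, y left
    xs=np.arange(x1,x0,-res); ys=np.arange(y1,y0,-res)
    X,Y=np.meshgrid(xs,ys,indexing='ij'); P=np.stack([X,Y,np.full_like(X,z)],-1)-np.array(m["origin"])
    c=P@att(m); s=np.stack([c[...,0]/-c[...,2],-c[...,1]/-c[...,2]],-1)
    s=s*(1+m["k1"]*(s**2).sum(-1,keepdims=True))
    u=(s[...,0]*m["fx"]+m["cx"]).astype(np.float32);v=(s[...,1]*m["fy"]+m["cy"]).astype(np.float32)
    H,W=d.shape; U,V=np.meshgrid(np.arange(W),np.arange(H))
    w=withdepth(m,np.c_[U.ravel(),V.ravel()],d)[:,2].reshape(H,W).astype(np.float32)
    return cv2.remap(p,u,v,cv2.INTER_LINEAR),cv2.remap(w,u,v,cv2.INTER_LINEAR)
def brass(t,h):
    hsv=cv2.cvtColor(t,cv2.COLOR_RGB2HSV)
    return (hsv[...,0]>10)&(hsv[...,0]<30)&(hsv[...,1]>120)
E
python3 - <<'E'
from h import *
z=np.load("pics/w1.npz",allow_pickle=True); m,p,d=z["m"].item(),z["p"],z["d"]
t,h=topdown(m,p,d); b=brass(t,h)
W=lambda c:(.70-c[1]*.0005,.30-c[0]*.0005)
k=((h>.056)&(h<.07)).astype(np.uint8)
n,l,st,ce=cv2.connectedComponentsWithStats(k)
for i in range(1,n):
    if st[i,4]>150:
        pts=np.argwhere(l==i)[:,::-1].astype(np.float32); r=cv2.minAreaRect(pts)
        print(i,st[i],np.round(W(ce[i]),4),np.round(W(r[0]),4),r[1],r[2],"brass",b[l==i].mean().round(2), "zmed",np.median(h[l==i]).round(4))
o=t.copy(); cs,_=cv2.findContours(k,cv2.RETR_EXTERNAL,cv2.CHAIN_APPROX_NONE); cv2.drawContours(o,cs,-1,(255,0,0),1)
o=o[80:480,0:560]
cv2.imwrite("pics/td1.png",cv2.resize(o,(784,560))[:,:,::-1])
E
```

```text
31 [ 141   34   49  143 4326] [0.6461 0.2161] [0.6475 0.2176] (45.172698974609375, 142.35342407226562) 1.5481576919555664 brass 0.0 zmed 0.0652
100 [568 119  56  86 993] [0.6135 0.0074] [0.6164 0.0054] (88.17301177978516, 42.07109069824219) 70.07442474365234 brass 0.0 zmed 0.0649
164 [432 183  46  43 943] [0.5977 0.0726] [0.5978 0.0725] (21.293365478515625, 47.64789581298828) 46.84761428833008 brass 0.99 zmed 0.0662
203 [   60   219   369   158 16788] [0.5445 0.1701] [0.5367 0.1774] (346.2933349609375, 148.87005615234375) 15.321510314941406 brass 0.0 zmed 0.0631
```

View pics/td1.png

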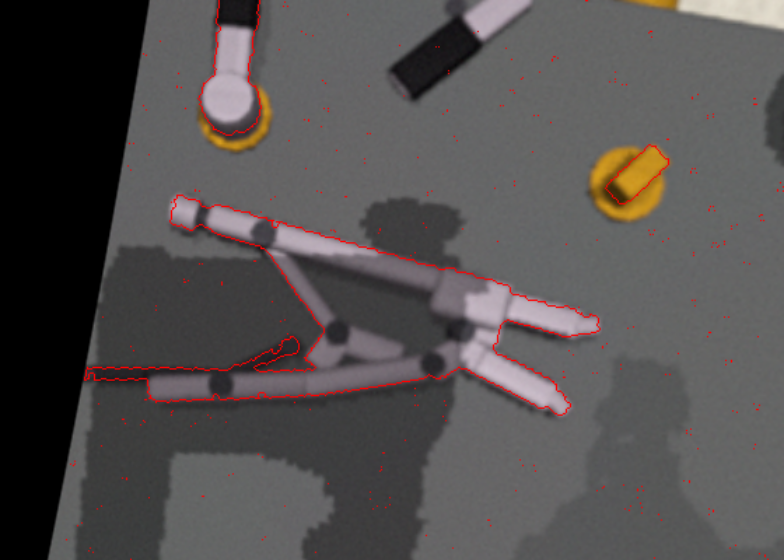

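The pliers outline is clean. The tang's long side runs at yaw of about -0.82. I'll get exact poses next.

```bash
cat >> h.py <<'E'
def px2w(c): c=np.asarray(c,float).reshape(-1,2); return np.c_[.70-c[:,1]*.0005,.30-c[:,0]*.0005]
def tang(t,h):
    k=(brass(t,h)&(h>.0645)).astype(np.uint8); n,l,st,ce=cv2.connectedComponentsWithStats(k)
    i=1+np.argmax(st[1:,4]); r=cv2.boxPoints(cv2.minAreaRect(np.argwhere(l==i)[:,::-1].astype(np.float32)))
    w=px2w(r); e=[w[1]-w[0],w[2]-w[1]]; L=[np.linalg.norm(x) for x in e]; a=e[int(np.argmax(L))]
    if a[0]<0:a=-a
    return w.mean(0),np.arctan2(a[1],a[0]),L
def fixline(k,o0,psi0,xr=(-.025,.045),side=1):
    # outer edge of fixed handle in a mask, refine psi; o0 = guess of pliers_mid
    u=np.array([np.cos(psi0),np.sin(psi0)]);v=np.array([-u[1],u[0]]); P=px2w(np.argwhere(k)[:,::-1])-o0
    a=P@u;b=P@v;q=[]
    for x in np.arange(*xr,.001):
        s=(abs(a-x)<.0006)&(b>.005)&(b<.035)
        if s.sum(): q.append((x,b[s].max()))
    q=np.array(q); A=np.polyfit(q[:,0],q[:,1],1); r=q[:,1]-np.polyval(A,q[:,0]); g=abs(r)<.001
    A=np.polyfit(q[g,0],q[g,1],1); psi=psi0+np.arctan(A[0])
    u2=np.array([np.cos(psi),np.sin(psi)]);v2=np.array([-u2[1],u2[0]])
    e=o0+v*A[1]; off=(e-o0)@v2-.021
    # along: rear of screw and jaw tip of fixed half
    a2=P@u2; b2=P@v2-off; s=(b2>.008)&(b2<.024)&(a2<0)&(a2>-.07); tip=(b2>.004)&(b2<.016)&(a2>.06)&(a2<.15)
    print("edge rms",r[g].std().round(5),"n",g.sum(),"rear",a2[s].min().round(4) if s.any() else None,"tip",a2[tip].max().round(4) if tip.any() else None)
    return psi,o0+v2*off,u2,v2
E
python3 - <<'E'
from h import *
z=np.load("pics/w1.npz",allow_pickle=True); m,p,d=z["m"].item(),z["p"],z["d"]
t,h=topdown(m,p,d); print("tang",tang(t,h))
k=cv2.morphologyEx(((h>.057)&(h<.07)).astype(np.uint8),cv2.MORPH_OPEN,np.ones((3,3)))
n,l,st,ce=cv2.connectedComponentsWithStats(k); k=l==1+np.argmax(st[1:,4])
# guess: display px (col,row)->map px col=c/1.4,row=r/1.4+80
g=px2w([[280/1.4,275/1.4+80]])[0]
psi,o,u,v=fixline(k,g,-1.826); print(psi,o)
psi,o,u,v=fixline(k,o,psi); print(psi,o)
c=px2w([[460/1.4,330/1.4+80]])[0]-o; print("pivot rel",c@u,c@v)
for x in(-.025,0,.03,.055):
    q=o+u*x+v*.016; print(x,"handle z",h[int((.70-q[0])/.0005),int((.30-q[1])/.0005)])
E
```

```text
tang (array([0.59861439, 0.07166302]), np.float64(-0.8353557861847457), [np.float64(0.020215668628311454), np.float64(0.009675274200960328)])
edge rms 0.00028 n 69 rear -0.044 tip 0.1144
-1.851142698559727 [0.55908135 0.20077867]
edge rms 0.00026 n 69 rear -0.0441 tip 0.1144
-1.8514270915425892 [0.55912124 0.20076717]
pivot rel 0.06721043763480415 0.00170295617608977
-0.025 handle z 0.06527358
0 handle z 0.06499018
0.03 handle z 0.06410942
0.055 handle z 0.06421749
```

```bash
python3 -m crank '[{"dp":[0,0,0],"delta_rot":[0,0,0.0153],"fingers":-0.34},{"dp":[0.066,0.021,0.03],"delta_rot":[0,0,0],"fingers":-0.34},{"dp":[0.066,0.021,0.03],"delta_rot":[0,0,0],"fingers":-0.34},{"dp":[0.066,0.021,0.03],"delta_rot":[0,0,0],"fingers":-0.34},{"dp":[0.066,0.021,0.03],"delta_rot":[0,0,0],"fingers":-0.34},{"dp":[0,0,0.06],"delta_rot":[0,0,0],"fingers":-0.34},{"dp":[0,0,0.06],"delta_rot":[0,0,0],"fingers":-0.34},{"dp":[0,0,0],"delta_rot":[0,0,0],"fingers":-0.34},{"dp":[0,0,0],"delta_rot":[0,0,0],"fingers":-0.34}]' 20
python3 -c "
from h import *
to(.580,.2156,.121)"
```

```text
t: 3.45
tcp_pos: [0.5794, 0.2152, 0.2122]
tool_rot: [0.8, 0.6, -0.002, -0.001]
force: [0.3, 0.0, 0.5]
finger_gap: 0.335
gripper_force: 0.0
t 3.45 dp total [0.0015 0.0017 0.1824] rows>= 3.0 yaw 1.2863 tilt [-5.e-03 -9.e-04 -1.e+00] q6 0.46
```

```bash
python3 -m crank '[{"dp":[0.0015,0.0015,0.06],"delta_rot":[0,0,0],"fingers":-0.34},{"dp":[0,0,0.06],"delta_rot":[0,0,0],"fingers":-0.34},{"dp":[0,0,0.06],"delta_rot":[0,0,0],"fingers":-0.34},{"dp":[0,0,0],"delta_rot":[0,0,0],"fingers":-0.34},{"dp":[0,0,0],"delta_rot":[0,0,0],"fingers":-0.9},{"dp":[0,0,0],"delta_rot":[0,0,0],"fingers":-1},{"dp":[0,0,0],"delta_rot":[0,0,0],"fingers":-1},{"dp":[0,0,0],"delta_rot":[0,0,0],"fingers":-1},{"dp":[0,0,0],"delta_rot":[0,0,0],"fingers":-1}]' 50
python3 - <<'E'
from h import *
to(.580,.2156,.121)
s,p,M,yaw=tool(); 
T=np.array([.5986,.0717]); psi0=-1.8514; mid0=np.array([.5591,.2008])
u=lambda a:np.array([np.cos(a),np.sin(a)]); v=lambda a:np.array([-np.sin(a),np.cos(a)])
g=p[:2]-mid0; gx,gy=g@u(psi0),g@v(psi0); print("grasp rel",gx,gy)
psi1=-.835; # goal pre-insert: tang at jaws frame (0.045,-0.002)
jaw=T-u(psi1)*.045+v(psi1)*.002; mid1=jaw-u(psi1)*.097-v(psi1)*.004
tcp1=mid1+gx*u(psi1)+gy*v(psi1); print("mid1",mid1,"tcp1",tcp1,"r",np.hypot(*tcp1))
E
```

```text
t: 4.2
tcp_pos: [0.5828, 0.2159, 0.1261]
tool_rot: [0.8, 0.6, 0.002, 0.001]
force: [0.1, -0.9, 5.0]
finger_gap: 0.099
gripper_force: 53.8
t 4.2 dp total [-0.0023 -0.0053  0.0102] rows>= 1.0 yaw 1.288 tilt [ 4.3e-03  6.0e-04 -1.0e+00] q6 0.46
grasp rel -0.021129738800263958 0.018617347849799303
mid1 [0.50181018 0.17562175] tcp1 [0.50142934 0.2037807 ] r 0.5412559084034951
```

```bash
python3 -m crank '[{"dp":[0,0,-0.005],"delta_rot":[0,0,0],"fingers":-1},{"dp":[-0.0114,-0.025,0],"delta_rot":[0,0,0],"fingers":-1},{"dp":[-0.0114,-0.025,0],"delta_rot":[0,0,0],"fingers":-1},{"dp":[-0.0114,-0.025,0],"delta_rot":[0,0,0],"fingers":-1},{"dp":[-0.0114,-0.025,0],"delta_rot":[0,0,0],"fingers":-1},{"dp":[-0.0114,-0.025,0],"delta_rot":[0,0,0],"fingers":-1},{"dp":[-0.0114,-0.025,0],"delta_rot":[0,0,0],"fingers":-1},{"dp":[0,0,0],"delta_rot":[0,0,0],"fingers":-1}]'
python3 -m crank '[{"dp":[0,0,0],"delta_rot":[0,0,-0.0135],"fingers":-1},{"dp":[0,0,0],"delta_rot":[0,0,-0.0135],"fingers":-1},{"dp":[0,0,0],"delta_rot":[0,0,-0.0135],"fingers":-1},{"dp":[0,0,0],"delta_rot":[0,0,-0.0135],"fingers":-1},{"dp":[0,0,0],"delta_rot":[0,0,-0.0135],"fingers":-1},{"dp":[0,0,0],"delta_rot":[0,0,-0.0135],"fingers":-1},{"dp":[0,0,0],"delta_rot":[0,0,-0.0135],"fingers":-1},{"dp":[0,0,0],"delta_rot":[0,0,-0.0135],"fingers":-1},{"dp":[0,0,0],"delta_rot":[0,0,-0.0135],"fingers":-1},{"dp":[0,0,0],"delta_rot":[0,0,-0.0135],"fingers":-1},{"dp":[0,0,0],"delta_rot":[0,0,-0.0135],"fingers":-1},{"dp":[0,0,0],"delta_rot":[0,0,-0.0132],"fingers":-1}]'
python3 - <<'E'
from h import *
to(.5014,.2038,.126)
m,p,d=snap("side","s2"); t,h=topdown(m,p,d)
k=cv2.morphologyEx(((h>.055)&(h<.071)).astype(np.uint8),cv2.MORPH_OPEN,np.ones((3,3)))
o=np.hstack([t]); cs,_=cv2.findContours(k,cv2.RETR_EXTERNAL,cv2.CHAIN_APPROX_NONE); cv2.drawContours(o,cs,-1,(255,0,0),1)
cv2.imwrite("pics/s2td.png",o[:,:,::-1])
E
```

```text
t: 4.87
tcp_pos: [0.4964, 0.2037, 0.1264]
tool_rot: [0.8, 0.6, -0.002, -0.001]
force: [-2.5, -0.2, -2.5]
finger_gap: 0.094
gripper_force: 52.9
t: 5.87
tcp_pos: [0.5001, 0.204, 0.1265]
tool_rot: [0.405, 0.914, -0.0, -0.001]
force: [-0.5, -0.6, -2.4]
finger_gap: 0.094
gripper_force: 53.0
t 5.87 dp total [-0.002   0.0017  0.0009] rows>= 1.0 yaw 2.3074 tilt [-0.0011  0.     -1.    ] q6 -0.56
```

View pics/s2td.png

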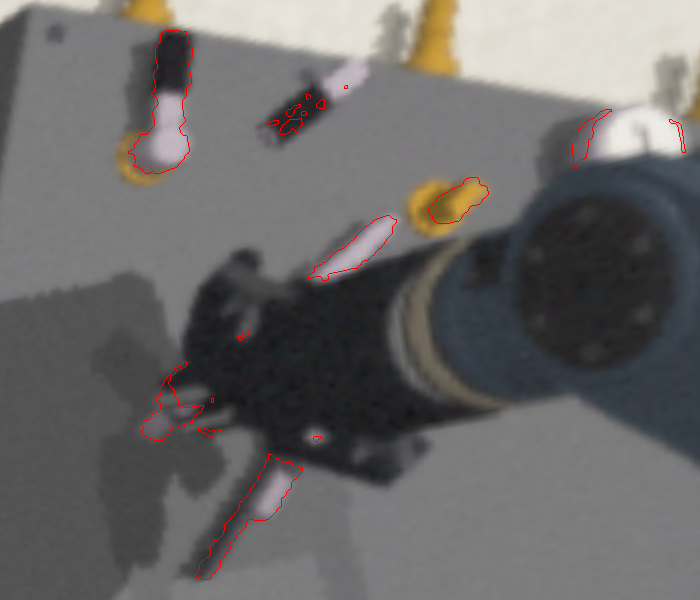

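The pliers have swung in line, with the jaw tip near the tang. I'll release, lift and turn the wrist half round so its camera looks along the jaws, then remeasure.

```bash
python3 -m crank '[{"dp":[0,0,0.004],"delta_rot":[0,0,0],"fingers":-1},{"dp":[0,0,0],"delta_rot":[0,0,0],"fingers":-0.34},{"dp":[0,0,0],"delta_rot":[0,0,0],"fingers":-0.34},{"dp":[0,0,0],"delta_rot":[0,0,0],"fingers":-0.34},{"dp":[0,0,-0.04],"delta_rot":[0,0,0],"fingers":-0.34},{"dp":[0,0,-0.07],"delta_rot":[0,0,0],"fingers":-0.34},{"dp":[0,0,-0.07],"delta_rot":[0,0,0],"fingers":-0.34},{"dp":[0,0,-0.07],"delta_rot":[0,0,0.0195],"fingers":-0.34},{"dp":[0,0,-0.07],"delta_rot":[0,0,0.0195],"fingers":-0.34},{"dp":[0,0,0],"delta_rot":[0,0,0.0195],"fingers":-0.34},{"dp":[0,0,0],"delta_rot":[0,0,0.0195],"fingers":-0.34},{"dp":[0,0,0],"delta_rot":[0,0,0.0195],"fingers":-0.34}]'
python3 -m crank '[{"dp":[0,0,0],"delta_rot":[0,0,0.0195],"fingers":-0.34},{"dp":[0,0,0],"delta_rot":[0,0,0.0195],"fingers":-0.34},{"dp":[0,0,0],"delta_rot":[0,0,0.0195],"fingers":-0.34},{"dp":[0,0,0],"delta_rot":[0,0,0.0195],"fingers":-0.34},{"dp":[0,0,0],"delta_rot":[0,0,0.0195],"fingers":-0.34},{"dp":[0,0,0],"delta_rot":[0,0,0.0195],"fingers":-0.34},{"dp":[0,0,0],"delta_rot":[0,0,0.0195],"fingers":-0.34},{"dp":[0,0,0],"delta_rot":[0,0,0.0195],"fingers":-0.34},{"dp":[0,0,0],"delta_rot":[0,0,0.0195],"fingers":-0.34},{"dp":[0,0,0],"delta_rot":[0,0,0.0195],"fingers":-0.34},{"dp":[0,0,0],"delta_rot":[0,0,0.0195],"fingers":-0.34},{"dp":[0,0,0],"delta_rot":[0,0,0.0195],"fingers":-0.34}]'
python3 -m crank '[{"dp":[0,0,0],"delta_rot":[0,0,0.0195],"fingers":-0.34},{"dp":[0,0,0],"delta_rot":[0,0,0.0195],"fingers":-0.34},{"dp":[0,0,0],"delta_rot":[0,0,0.0195],"fingers":-0.34},{"dp":[0,0,0],"delta_rot":[0,0,0.0195],"fingers":-0.34},{"dp":[0,0,0],"delta_rot":[0,0,0.0195],"fingers":-0.34},{"dp":[0,0,0],"delta_rot":[0,0,0.0195],"fingers":-0.34},{"dp":[0,0,0],"delta_rot":[0,0,0.0195],"fingers":-0.34},{"dp":[0,0,0],"delta_rot":[0,0,0.0195],"fingers":-0.34},{"dp":[0,0,0],"delta_rot":[0,0,0.012],"fingers":-0.34},{"dp":[0,0,0],"delta_rot":[0,0,0],"fingers":-0.34}]'
cat >> h.py <<'E'
def look(name,guess=None,psi=-.835,cam="wrist"):
    m,p,d=snap(cam,name); t,h=topdown(m,p,d)
    k=cv2.morphologyEx(((h>.057)&(h<.07)).astype(np.uint8),cv2.MORPH_OPEN,np.ones((3,3)))
    T,ta,L=tang(t,h); print("tang",T.round(4),round(ta,3),np.round(L,4))
    psi,o,u,v=fixline(k,np.array(guess),psi); psi,o,u,v=fixline(k,o,psi)
    j=o+u*.097+v*.004; e=T-j; print("psi",psi.round(4),"mid",o.round(4),"jaws",j.round(4),"tang in jaws",(e@u).round(4),(e@v).round(4))
    return t,k,psi,o,u,v
E
python3 - <<'E'
from h import *
to(.5,.204,.3)
t,k,psi,o,u,v=look("w3",(.5018,.1756))
print("grasp tcp",(o-.02*u+.016*v).round(4))
E
```

```text
t: 6.92
tcp_pos: [0.5004, 0.204, 0.2856]
tool_rot: [0.666, 0.746, 0.001, 0.001]
force: [-1.0, 0.4, 0.1]
finger_gap: 0.33
gripper_force: 0.0
t: 7.92
tcp_pos: [0.5001, 0.2039, 0.2843]
tool_rot: [0.994, 0.107, -0.0, 0.0]
force: [0.2, -0.4, -0.3]
finger_gap: 0.331
gripper_force: 0.0
t: 8.75
tcp_pos: [0.5, 0.2039, 0.2843]
tool_rot: [0.914, -0.406, -0.0, 0.0]
force: [0.6, -0.1, 0.6]
finger_gap: 0.33
gripper_force: 0.0
t 8.75 dp total [-0.0002 -0.0001 -0.0313] rows>= 1.0 yaw -0.8364 tilt [-0. -0. -1.] q6 2.59
tang [0.684 0.201] -1.571 [0.001 0.001]
edge rms 0.00026 n 69 rear -0.0452 tip 0.1133
edge rms 0.00025 n 69 rear -0.0452 tip 0.1133
psi -0.8348 mid [0.5034 0.1771] jaws [0.5715 0.1079] tang in jaws 0.0065 0.1459
grasp tcp [0.5019 0.2026]
```

Run:
```python
from h import *
z=np.load("pics/w3.npz",allow_pickle=True); m,p,d=z["m"].item(),z["p"],z["d"]
t,h=topdown(m,p,d); b=brass(t,h); r,c=int((.7-.5986)/.0005),int((.3-.0717)/.0005)
print(t[r,c],h[r,c],b.sum(), h[r-10:r+10,c-10:c+10].max())
for th in(.058,.060,.062,.064):
    k=(b&(h>th)).astype(np.uint8);n,l,st,ce=cv2.connectedComponentsWithStats(k); i=1+np.argmax(st[1:,4]); print(th,st[i,4],px2w(ce[i]))
    w=px2w(cv2.boxPoints(cv2.minAreaRect(np.argwhere(l==i)[:,::-1].astype(np.float32)))); print(w.round(4).tolist())
print(px2w([[c,r]])); cv2.imwrite("pics/w3td.png",t[:,:,::-1])
```

```text
[0 0 0] 0.0 2470 0.0
0.058 54 [[0.59159259 0.08005556]]
[[0.5942, 0.0837], [0.5952, 0.0827], [0.5887, 0.0762], [0.5877, 0.0772]]
0.06 30 [[0.5917     0.07976667]]
[[0.5946, 0.083], [0.5952, 0.0823], [0.5885, 0.0765], [0.5879, 0.0772]]
0.062 7 [[0.684      0.20085714]]
[[0.6845, 0.2015], [0.6845, 0.2005], [0.6835, 0.2005], [0.6835, 0.2015]]
0.064 7 [[0.684      0.20085714]]
[[0.6845, 0.2015], [0.6845, 0.2005], [0.6835, 0.2005], [0.6835, 0.2015]]
[[0.599 0.072]]
```

View pics/w3td.png

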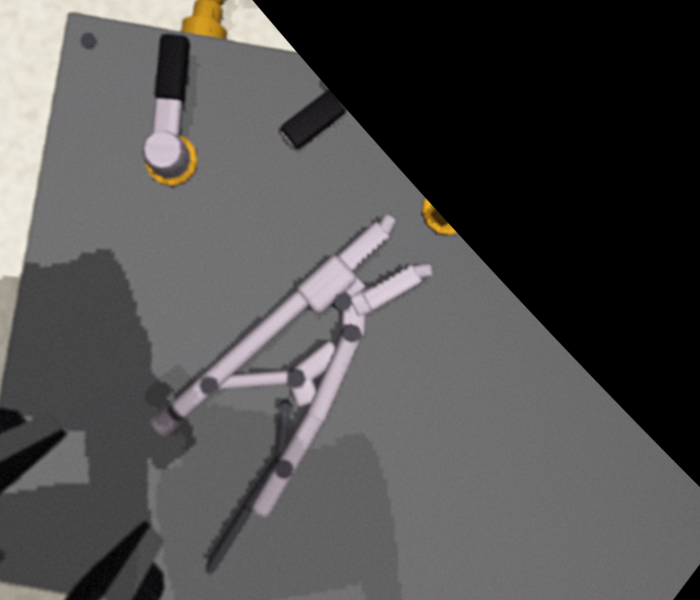

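The tang is just out of frame and the pliers are clear. I'll step forward to get both in one picture.

```bash
python3 -m crank '[{"dp":[0.06,0,-0.03],"delta_rot":[0,0,0],"fingers":-0.34},{"dp":[0.06,0,-0.03],"delta_rot":[0,0,0],"fingers":-0.34},{"dp":[0,0,0],"delta_rot":[0,0,0],"fingers":-0.34},{"dp":[0,0,0],"delta_rot":[0,0,0],"fingers":-0.34}]'
python3 - <<'E'
from h import *
t,k,psi,o,u,v=look("w4",(.5034,.1771))
g=(o-.02*u+.016*v); print("grasp tcp",g.round(4)); to(g[0],g[1],.121)
E
```

```text
t: 9.13
tcp_pos: [0.5418, 0.1585, 0.3153]
tool_rot: [0.914, -0.406, 0.001, -0.001]
force: [-1.3, 0.1, -1.2]
finger_gap: 0.329
gripper_force: 0.0
tang [0.5998 0.0714] -0.825 [0.0204 0.0106]
edge rms 0.00013 n 70 rear -0.0447 tip 0.15
edge rms 0.00011 n 70 rear -0.0447 tip 0.15
psi -0.8395 mid [0.5035 0.1772] jaws [0.5712 0.1076] tang in jaws 0.046 -0.0029
grasp tcp [0.502  0.2027]
t 9.18 dp total [-0.1159 -0.0019  0.3868] rows>= 5.0 yaw -0.8347 tilt [-3.e-04  4.e-04 -1.e+00] q6 2.49
```

```bash
python3 -m crank '[{"dp":[-0.058,0,0.03],"delta_rot":[0,0,0],"fingers":-0.34},{"dp":[-0.058,-0.002,0.03],"delta_rot":[0,0,0],"fingers":-0.34},{"dp":[0,0,0.07],"delta_rot":[0,0,0],"fingers":-0.34},{"dp":[0,0,0.07],"delta_rot":[0,0,0],"fingers":-0.34},{"dp":[0,0,0.07],"delta_rot":[0,0,0],"fingers":-0.34},{"dp":[0,0,0.06],"delta_rot":[0,0,0],"fingers":-0.34},{"dp":[0,0,0.05],"delta_rot":[0,0,0],"fingers":-0.34},{"dp":[0,0,0],"delta_rot":[0,0,0],"fingers":-0.34},{"dp":[0,0,0],"delta_rot":[0,0,0],"fingers":-0.34},{"dp":[0,0,0],"delta_rot":[0,0,0],"fingers":-0.34}]'
python3 -c "
from h import *
to(.502,.2027,.125)"
python3 -m crank '[{"dp":[0,0,0],"delta_rot":[0,0,0],"fingers":-0.6},{"dp":[0,0,0],"delta_rot":[0,0,0],"fingers":-0.75},{"dp":[0,0,0],"delta_rot":[0,0,0],"fingers":-0.85},{"dp":[0,0,0],"delta_rot":[0,0,0],"fingers":-1},{"dp":[0,0,0],"delta_rot":[0,0,0],"fingers":-1},{"dp":[0,0,0],"delta_rot":[0,0,0],"fingers":-1}]' 40
python3 -c "
from h import *
to(.502,.2027,.125)"
```

```text
t: 10.02
tcp_pos: [0.502, 0.2036, 0.1252]
tool_rot: [0.914, -0.405, 0.0, -0.0]
force: [0.1, 0.6, 0.7]
finger_gap: 0.329
gripper_force: 0.0
t 10.02 dp total [0.0013 0.0013 0.0004] rows>= 1.0 yaw -0.8334 tilt [ 7.e-04  2.e-04 -1.e+00] q6 2.58
t: 10.52
tcp_pos: [0.5026, 0.2032, 0.1263]
tool_rot: [0.914, -0.405, 0.001, -0.001]
force: [-1.2, -0.9, 6.2]
finger_gap: 0.103
gripper_force: 41.0
t 10.52 dp total [-0.0001  0.0016  0.0026] rows>= 1.0 yaw -0.8349 tilt [ 2.6e-03  7.0e-04 -1.0e+00] q6 2.58
```

```bash
python3 -m crank '[{"dp":[0,0.0028,-0.003],"delta_rot":[0,0,0],"fingers":-1},{"dp":[0.012,0,0],"delta_rot":[0,0,0],"fingers":-1},{"dp":[0.012,0,0],"delta_rot":[0,0,0],"fingers":-1},{"dp":[0.012,0,0],"delta_rot":[0,0,0],"fingers":-1},{"dp":[0.008,0,0],"delta_rot":[0,0,0],"fingers":-1},{"dp":[0,0,0],"delta_rot":[0,0,0],"fingers":-1}]'
python3 -m crank '[{"dp":[0.01,0,0],"delta_rot":[0,0,0],"fingers":-1},{"dp":[0.01,0,0],"delta_rot":[0,0,0],"fingers":-1},{"dp":[0.01,0,0],"delta_rot":[0,0,0],"fingers":-1},{"dp":[0,0,0],"delta_rot":[0,0,0],"fingers":-1}]'
python3 - <<'E'
from h import *
s,p,M,yaw=tool(); print("force tool",(M.T@s["force"]).round(2),"moved",((M.T@(p-[.5026,.2032,.1263]))*1e3).round(1),yaw)
m,p,d=snap("scene","c5"); cv2.imwrite("pics/c5c.png",cv2.resize(p[210:300,230:380],(750,450),interpolation=cv2.INTER_CUBIC)[:,:,::-1])
E
```

```text
t: 11.02
tcp_pos: [0.5161, 0.1853, 0.1263]
tool_rot: [0.914, -0.406, -0.0, -0.0]
force: [-2.9, 1.5, 4.8]
finger_gap: 0.103
gripper_force: 40.8
t: 11.35
tcp_pos: [0.526, 0.1743, 0.1263]
tool_rot: [0.914, -0.406, -0.0, -0.0]
force: [-2.8, 1.9, 5.4]
finger_gap: 0.101
gripper_force: 40.8
force tool [-3.29  0.85 -5.42] moved [37.1  2.  -0. ] -0.8353808917462647
```

View pics/c5c.png

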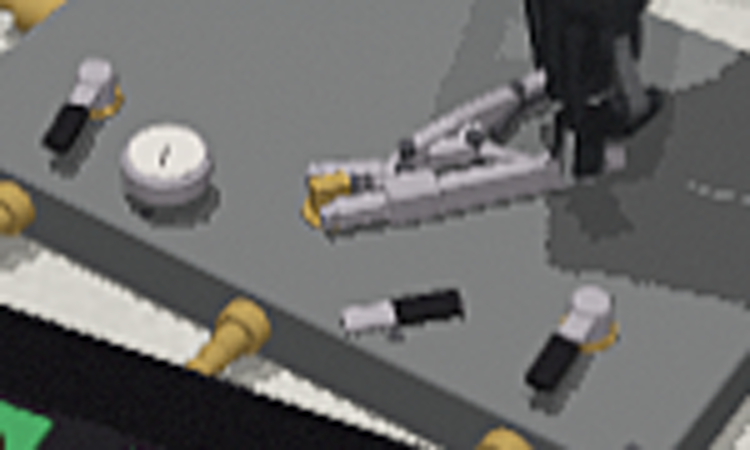

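The tang is entering between the jaws (crop about (325,190)) with only drag force on the tool. I'll go the last 8 mm.

```bash
python3 -m crank '[{"dp":[0.006,0,-0.002],"delta_rot":[0,0,0],"fingers":-1},{"dp":[0.005,0,0],"delta_rot":[0,0,0],"fingers":-1},{"dp":[0.005,0,0],"delta_rot":[0,0,0],"fingers":-1},{"dp":[0,0,0],"delta_rot":[0,0,0],"fingers":-1},{"dp":[0,0,0],"delta_rot":[0,0,0],"fingers":-1}]'
python3 - <<'E'
from h import *
s,p,M,yaw=tool(); print("force tool",(M.T@s["force"]).round(2),"moved",((M.T@(p-[.5026,.2032,.1263]))*1e3).round(1),yaw)
E
```

```text
t: 11.82
tcp_pos: [0.5319, 0.1681, 0.1266]
tool_rot: [0.914, -0.405, 0.001, 0.0]
force: [0.6, -1.2, -1.2]
finger_gap: 0.101
gripper_force: 39.9
force tool [1.3  0.34 1.24] moved [45.6  1.9 -0.3] -0.8344290468656068
```

```bash
python3 -m crank '[{"dp":[0,0,0],"delta_rot":[0,0,0],"fingers":-0.34},{"dp":[0,0,0],"delta_rot":[0,0,0],"fingers":-0.34},{"dp":[0,0,0],"delta_rot":[0,0,0],"fingers":-0.34},{"dp":[0,0,-0.04],"delta_rot":[0,0,0],"fingers":-0.34},{"dp":[0,0,-0.07],"delta_rot":[0,0,0],"fingers":-0.34},{"dp":[0,0,-0.07],"delta_rot":[0,0,0],"fingers":1},{"dp":[0.02,0.018,-0.07],"delta_rot":[0,0,0],"fingers":1},{"dp":[0.03,0.018,-0.07],"delta_rot":[0,0,0],"fingers":1},{"dp":[0.03,0.018,0],"delta_rot":[0,0,0],"fingers":1},{"dp":[0,0,0],"delta_rot":[0,0,0],"fingers":1},{"dp":[0,0,0],"delta_rot":[0,0,0],"fingers":1},{"dp":[0,0,0],"delta_rot":[0,0,0],"fingers":1}]'
python3 - <<'E'
from h import *
t,k,psi,o,u,v=look("w6",(.533,.141))
g=o-.0125*v; print("squeeze tcp",g.round(4)); to(g[0],g[1],.2)
E
```

```text
t: 12.82
tcp_pos: [0.5372, 0.1214, 0.2862]
tool_rot: [0.914, -0.405, -0.001, 0.0]
force: [-0.3, 1.0, 0.1]
finger_gap: 1.0
gripper_force: 0.0
tang [0.5985 0.0708] -0.852 [0.0193 0.0104]
edge rms 0.00025 n 69 rear -0.0453 tip 0.1132
edge rms 0.00025 n 69 rear -0.0453 tip 0.1132
psi -0.8353 mid [0.5335 0.1414] jaws [0.6015 0.0722] tang in jaws -0.001 -0.0031
squeeze tcp [0.5242 0.133 ]
t 12.87 dp total [-0.034   0.0036  0.1719] rows>= 3.0 yaw -0.834 tilt [-2.6e-03  3.0e-04 -1.0e+00] q6 2.42
```

```bash
python3 -m crank '[{"dp":[-0.034,0.0036,0.05],"delta_rot":[0,0,0],"fingers":1},{"dp":[0,0,0.07],"delta_rot":[0,0,0],"fingers":1},{"dp":[0,0,0.07],"delta_rot":[0,0,0],"fingers":1},{"dp":[0,0,0.07],"delta_rot":[0,0,0],"fingers":1},{"dp":[0,0,0.05],"delta_rot":[0,0,0],"fingers":1},{"dp":[0,0,0.02],"delta_rot":[0,0,0],"fingers":1},{"dp":[0,0,0],"delta_rot":[0,0,0],"fingers":1},{"dp":[0,0,0],"delta_rot":[0,0,0],"fingers":1}]'
python3 -c "
from h import *
to(.5242,.133,.12)"
```

```text
t: 13.53
tcp_pos: [0.5252, 0.1329, 0.1215]
tool_rot: [0.914, -0.405, -0.001, 0.0]
force: [-0.2, -0.0, 0.6]
finger_gap: 1.006
gripper_force: 0.0
t 13.53 dp total [-0.0014  0.0013  0.0031] rows>= 1.0 yaw -0.8337 tilt [-0.0013  0.     -1.    ] q6 2.45
```

```bash
python3 -m crank '[{"dp":[-0.0014,0.0013,0.003],"delta_rot":[0,0,0],"fingers":0.7},{"dp":[0,0,0],"delta_rot":[0,0,0],"fingers":0.57},{"dp":[0,0,0],"delta_rot":[0,0,0],"fingers":0.57},{"dp":[0,-0.004,0],"delta_rot":[0,0,0],"fingers":0.46},{"dp":[0,-0.004,0],"delta_rot":[0,0,0],"fingers":0.35},{"dp":[0,-0.004,0],"delta_rot":[0,0,0],"fingers":0.28},{"dp":[0,0,0],"delta_rot":[0,0,0],"fingers":0.28},{"dp":[0,0,0],"delta_rot":[0,0,0],"fingers":0.28}]' 30
python3 -c "
from h import *
s,p,M,yaw=tool(); print('force tool',(M.T@s['force']).round(2)); to(.5242,.133,.12)"
```

```text
t: 14.2
tcp_pos: [0.5282, 0.1362, 0.1215]
tool_rot: [0.914, -0.405, -0.0, 0.0]
force: [-3.2, -3.4, 5.1]
finger_gap: 0.643
gripper_force: 3.4
force tool [ 0.4   4.68 -5.05]
t 14.2 dp total [-0.0007  0.0103  0.003 ] rows>= 1.0 yaw -0.8337 tilt [-6.e-04 -7.e-04 -1.e+00] q6 2.45
```

```bash
python3 -m crank '[{"dp":[0,0.004,0],"delta_rot":[0,0,0],"fingers":0.22},{"dp":[0,0,0],"delta_rot":[0,0,0],"fingers":0.16},{"dp":[0,0,0],"delta_rot":[0,0,0],"fingers":0.16},{"dp":[0,0,0],"delta_rot":[0,0,0],"fingers":0.16}]' 30
python3 -c "
from h import *
s,p,M,yaw=tool(); print('force tool',(M.T@s['force']).round(2)); to(.5242,.133,.12)"
```

```text
t: 14.53
tcp_pos: [0.5281, 0.1356, 0.1216]
tool_rot: [0.914, -0.405, 0.001, -0.001]
force: [-1.9, 0.9, 6.9]
finger_gap: 0.582
gripper_force: 5.4
force tool [-1.94  0.79 -6.88]
t 14.53 dp total [-0.0014  0.0093  0.0031] rows>= 1.0 yaw -0.8344 tilt [ 2.8e-03  7.0e-04 -1.0e+00] q6 2.45
```

```bash
python3 -m crank '[{"dp":[0,-0.002,0],"delta_rot":[0,0,0],"fingers":0.1},{"dp":[0,-0.002,0],"delta_rot":[0,0,0],"fingers":0.04},{"dp":[0,-0.002,-0.002],"delta_rot":[0,0,0],"fingers":-0.04},{"dp":[0,0,0],"delta_rot":[0,0,0],"fingers":-0.06},{"dp":[0,0,0],"delta_rot":[0,0,0],"fingers":-0.06},{"dp":[0,0,0],"delta_rot":[0,0,0],"fingers":-0.06}]' 35
python3 -c "
from h import *
s,p,M,yaw=tool(); print('force tool',(M.T@s['force']).round(2)); to(.5242,.133,.12)"
```

```text
t: 15.03
tcp_pos: [0.53, 0.1374, 0.1213]
tool_rot: [0.914, -0.405, 0.0, -0.0]
force: [0.5, 0.2, 1.1]
finger_gap: 0.478
gripper_force: 12.7
force tool [ 0.17 -0.5  -1.09]
t 15.03 dp total [-0.0013  0.0145  0.0027] rows>= 1.0 yaw -0.8349 tilt [ 1.e-03  5.e-04 -1.e+00] q6 2.45
```

Gap is 40.6 mm with low side force, so the pliers look locked. I'll loosen to check that they hold, then start the swing.

```bash
python3 -m crank '[{"dp":[0,0,0],"delta_rot":[0,0,0],"fingers":0.06},{"dp":[0,0,0],"delta_rot":[0,0,0],"fingers":0.06},{"dp":[0,0,0],"delta_rot":[0,0,0],"fingers":0.06},{"dp":[0,0,0],"delta_rot":[0,0,0],"fingers":0.06}]'
python3 - <<'E'
from h import *
s,p,M,yaw=tool(); print('force tool',(M.T@s['force']).round(2)); to(.5242,.133,.12)
m,p,d=snap("scene","c7"); cv2.imwrite("pics/c7c.png",cv2.resize(p[210:300,230:380],(750,450),interpolation=cv2.INTER_CUBIC)[:,:,::-1])
E
```

```text
t: 15.37
tcp_pos: [0.5295, 0.1372, 0.1213]
tool_rot: [0.914, -0.405, -0.0, 0.0]
force: [0.6, -0.2, -0.0]
finger_gap: 0.531
gripper_force: 0.0
force tool [ 0.59 -0.29  0.02]
t 15.37 dp total [-0.0009  0.0134  0.0026] rows>= 1.0 yaw -0.8342 tilt [-3.e-04 -1.e-04 -1.e+00] q6 2.45
```

View pics/c7c.png

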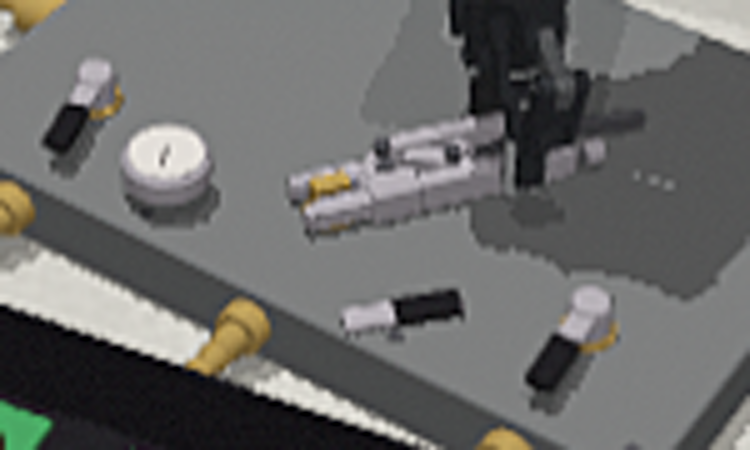

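With the fingers loosened to 45 mm and no pad force, the pliers stay closed and parallel on the tang (crop (328,185)), so they are locked. Swinging now.

```bash
python3 -m crank '[{"dp":[0.001,0.0095,0],"delta_rot":[0,0,-0.008],"fingers":0.04},{"dp":[0.001,0.0095,0],"delta_rot":[0,0,-0.008],"fingers":0.04},{"dp":[0.001,0.0095,0],"delta_rot":[0,0,-0.008],"fingers":0.04},{"dp":[0.001,0.0095,0],"delta_rot":[0,0,-0.008],"fingers":0.04},{"dp":[0.001,0.0095,0],"delta_rot":[0,0,-0.008],"fingers":0.04},{"dp":[0.001,0.0095,0],"delta_rot":[0,0,-0.008],"fingers":0.04},{"dp":[0.001,0.0095,0],"delta_rot":[0,0,-0.008],"fingers":0.04},{"dp":[0.001,0.0095,0],"delta_rot":[0,0,-0.008],"fingers":0.04}]'
cat >> h.py <<'E'
def sw(c=(.5986,.0712)):
    s,p,M,yaw=tool(); r=p[:2]-c; f=M.T@s["force"]
    print("t",round(s["t"],2),"force tool",f.round(2),"torque",np.round(s["ft_torque"],2),"yaw",round(yaw,3),"r",np.hypot(*r).round(4),"bearing-pi",np.round(np.arctan2(r[1],r[0])-np.pi,3),"gap",round(s["finger_gap"]*85,1),"z",p[2].round(4))
E
python3 -c "
from h import *
sw()"
```

```text
t: 16.08
tcp_pos: [0.5102, 0.1056, 0.1215]
tool_rot: [0.977, -0.214, 0.001, -0.001]
force: [0.9, 3.9, -0.8]
finger_gap: 0.52
gripper_force: 2.4
t 16.08 force tool [-0.78 -3.94  0.8 ] torque [ 0.72 -0.13  0.04] yaw -0.431 r 0.0949 bearing-pi -0.371 gap 44.2 z 0.1215
```

```bash
python3 -m crank '[{"dp":[0.001,0.0095,0],"delta_rot":[0,0,-0.008],"fingers":0.04},{"dp":[0.001,0.0095,0],"delta_rot":[0,0,-0.008],"fingers":0.04},{"dp":[0.001,0.0095,0],"delta_rot":[0,0,-0.008],"fingers":0.04},{"dp":[0.001,0.0095,0],"delta_rot":[0,0,-0.008],"fingers":0.04},{"dp":[0.001,0.0095,0],"delta_rot":[0,0,-0.008],"fingers":0.04},{"dp":[0.001,0.0095,0],"delta_rot":[0,0,-0.008],"fingers":0.04},{"dp":[0.001,0.0095,0],"delta_rot":[0,0,-0.008],"fingers":0.04},{"dp":[0.001,0.0095,0],"delta_rot":[0,0,-0.008],"fingers":0.04},{"dp":[0.001,0.0095,0],"delta_rot":[0,0,-0.008],"fingers":0.04},{"dp":[0.001,0.0095,0],"delta_rot":[0,0,-0.008],"fingers":0.04},{"dp":[0.001,0.0095,0],"delta_rot":[0,0,-0.008],"fingers":0.04},{"dp":[0.001,0.0095,0],"delta_rot":[0,0,-0.008],"fingers":0.04}]' >/dev/null
python3 -c "
from h import *
sw()"
python3 -m crank '[{"dp":[0.001,0.0095,0],"delta_rot":[0,0,-0.008],"fingers":0.04},{"dp":[0.001,0.0095,0],"delta_rot":[0,0,-0.008],"fingers":0.04},{"dp":[0.001,0.0095,0],"delta_rot":[0,0,-0.008],"fingers":0.04},{"dp":[0.001,0.0095,0],"delta_rot":[0,0,-0.008],"fingers":0.04}]' >/dev/null
python3 -c "
from h import *
sw()"
```

```text
t 17.08 force tool [-0.02 -4.76 -1.52] torque [ 0.99  0.18 -0.04] yaw 0.172 r 0.0953 bearing-pi -6.054 gap 44.1 z 0.1214
t 17.42 force tool [-0.2  -6.46 -2.12] torque [ 1.03  0.38 -0.04] yaw 0.373 r 0.0954 bearing-pi -5.858 gap 44.2 z 0.1213
```

```bash
for i in 1; do python3 -m crank '[{"dp":[0.0005,0.0048,0],"delta_rot":[0,0,-0.004],"fingers":0.04},{"dp":[0.0005,0.0048,0],"delta_rot":[0,0,-0.004],"fingers":0.04},{"dp":[0,0,0],"delta_rot":[0,0,0],"fingers":0.04}]' >/dev/null
python3 -c "
from h import *
sw()"; done
python3 -m crank '[{"dp":[0.0005,0.0048,0],"delta_rot":[0,0,-0.004],"fingers":0.04},{"dp":[0.0005,0.0048,0],"delta_rot":[0,0,-0.004],"fingers":0.04},{"dp":[0,0,0],"delta_rot":[0,0,0],"fingers":0.04}]' >/dev/null
python3 -c "
from h import *
sw()
look('w8',(.517,.022),.45) if 0 else None"
```

```text
t 17.67 force tool [-0.64 -3.92 -2.29] torque [ 0.7   0.42 -0.05] yaw 0.422 r 0.0955 bearing-pi -5.806 gap 44.3 z 0.1213
t 17.92 force tool [-0.38 -4.78 -3.08] torque [ 0.78  0.47 -0.01] yaw 0.472 r 0.0955 bearing-pi -5.759 gap 44.4 z 0.1213
```

```bash
python3 -m crank '[{"dp":[0.0005,0.0048,0],"delta_rot":[0,0,-0.004],"fingers":0.04},{"dp":[0.0005,0.0048,0],"delta_rot":[0,0,-0.004],"fingers":0.04},{"dp":[0,0,0],"delta_rot":[0,0,0],"fingers":0.04}]' >/dev/null
python3 -c "
from h import *
sw()"
python3 -m crank '[{"dp":[0.0005,0.0048,0],"delta_rot":[0,0,-0.004],"fingers":0.04},{"dp":[0.0005,0.0048,0],"delta_rot":[0,0,-0.004],"fingers":0.04},{"dp":[0,0,0],"delta_rot":[0,0,0],"fingers":0.04}]' >/dev/null
python3 -c "
from h import *
sw()"
```

```text
t 18.17 force tool [-0.37 -5.58 -3.62] torque [ 0.81  0.55 -0.1 ] yaw 0.523 r 0.0955 bearing-pi -5.711 gap 44.2 z 0.1212
t 18.42 force tool [-0.99 -5.89 -4.33] torque [ 0.79  0.7  -0.06] yaw 0.573 r 0.0955 bearing-pi -5.664 gap 44.2 z 0.1212
```

```bash
python3 -m crank '[{"dp":[0.0005,0.0048,-0.001],"delta_rot":[0,0,-0.004],"fingers":0.04},{"dp":[0,0,0],"delta_rot":[0,0,0],"fingers":0.04}]' >/dev/null
python3 -c "
from h import *
sw()"
python3 -m crank '[{"dp":[0.0005,0.0048,-0.001],"delta_rot":[0,0,-0.004],"fingers":0.04},{"dp":[0,0,0],"delta_rot":[0,0,0],"fingers":0.04}]' >/dev/null
python3 -c "
from h import *
sw()"
```

```text
t 18.58 force tool [-2.11 -4.64  0.19] torque [ 0.48  0.64 -0.01] yaw 0.599 r 0.0956 bearing-pi -5.633 gap 44.2 z 0.1214
t 18.75 force tool [-2.63 -4.69  2.13] torque [0.29 0.73 0.07] yaw 0.624 r 0.0955 bearing-pi -5.603 gap 44.2 z 0.1217
```

```bash
python3 -m crank '[{"dp":[0,0.0048,0],"delta_rot":[0,0,-0.004],"fingers":0.04},{"dp":[0,0,0],"delta_rot":[0,0,0],"fingers":0.04}]' >/dev/null
python3 -c "
from h import *
sw()"
python3 -m crank '[{"dp":[0,0.0048,0],"delta_rot":[0,0,-0.004],"fingers":0.04},{"dp":[0,0,0],"delta_rot":[0,0,0],"fingers":0.04}]' >/dev/null
python3 -c "
from h import *
sw()"
python3 -m crank '[{"dp":[0,0.0048,0],"delta_rot":[0,0,-0.004],"fingers":0.04},{"dp":[0,0,0],"delta_rot":[0,0,0],"fingers":0.04}]' >/dev/null
python3 -c "
from h import *
sw()"
```

```text
t 18.92 force tool [-3.06 -4.47  1.37] torque [ 0.22  0.77 -0.06] yaw 0.648 r 0.0954 bearing-pi -5.573 gap 44.1 z 0.1218
t 19.08 force tool [-3.85 -4.87  1.  ] torque [0.19 0.81 0.06] yaw 0.673 r 0.0954 bearing-pi -5.544 gap 44.5 z 0.1219
t 19.25 force tool [-3.41 -3.5   1.45] torque [0.16 0.77 0.03] yaw 0.698 r 0.0953 bearing-pi -5.515 gap 44.1 z 0.122
```

```bash
python3 -m crank '[{"dp":[0,0.0048,0],"delta_rot":[0,0,-0.004],"fingers":0.04},{"dp":[0,0,0],"delta_rot":[0,0,0],"fingers":0.04}]' >/dev/null
python3 -c "
from h import *
sw()"
python3 -m crank '[{"dp":[0,0.0048,0],"delta_rot":[0,0,-0.004],"fingers":0.04},{"dp":[0,0,0],"delta_rot":[0,0,0],"fingers":0.04}]' >/dev/null
python3 -c "
from h import *
sw()"
python3 -m crank '[{"dp":[0,0.0048,0],"delta_rot":[0,0,-0.004],"fingers":0.04},{"dp":[0,0,0],"delta_rot":[0,0,0],"fingers":0.04}]' >/dev/null
python3 -c "
from h import *
sw()"
```

```text
t 19.42 force tool [-2.05 -4.78  0.83] torque [0.28 0.75 0.04] yaw 0.723 r 0.0954 bearing-pi -5.49 gap 44.7 z 0.1221
t 19.58 force tool [-0.69 -5.04  2.1 ] torque [ 0.43  0.72 -0.01] yaw 0.747 r 0.0953 bearing-pi -5.467 gap 44.7 z 0.1221
t 19.75 force tool [-0.67 -6.08  1.88] torque [0.58 0.69 0.04] yaw 0.772 r 0.0955 bearing-pi -5.444 gap 44.3 z 0.1221
```

```bash
python3 -m crank '[{"dp":[0,0.0048,0],"delta_rot":[0,0,-0.004],"fingers":0.04},{"dp":[0,0,0],"delta_rot":[0,0,0],"fingers":0.04},{"dp":[0,0,0],"delta_rot":[0,0,0],"fingers":0.04}]' >/dev/null
python3 -c "
from h import *
sw()"
python3 -m crank '[{"dp":[0,0.0024,0],"delta_rot":[0,0,-0.002],"fingers":0.04},{"dp":[0,0,0],"delta_rot":[0,0,0],"fingers":0.04},{"dp":[0,0,0],"delta_rot":[0,0,0],"fingers":0.04}]' >/dev/null
python3 -c "
from h import *
sw()"
```

```text
t 20.0 force tool [-0.4  -6.25  1.81] torque [ 0.59  0.71 -0.08] yaw 0.797 r 0.0957 bearing-pi -5.422 gap 44.4 z 0.1221
t 20.25 force tool [ 0.15 -6.62  1.09] torque [ 0.8   0.73 -0.03] yaw 0.809 r 0.0957 bearing-pi -5.413 gap 44.5 z 0.122
```

```bash
python3 -m crank '[{"dp":[0,0.0048,0],"delta_rot":[0,0,-0.004],"fingers":0.04},{"dp":[0,0,0],"delta_rot":[0,0,0],"fingers":0.04},{"dp":[0,0,0],"delta_rot":[0,0,0],"fingers":0.04}]' >/dev/null
python3 -c "
from h import *
sw()"
python3 -m crank '[{"dp":[0,0.003,0],"delta_rot":[0,0,-0.0025],"fingers":0.04},{"dp":[0,0,0],"delta_rot":[0,0,0],"fingers":0.04},{"dp":[0,0,0],"delta_rot":[0,0,0],"fingers":0.04}]' >/dev/null
python3 - <<'E'
from h import *
sw()
m,p,d=snap("side","s9"); t,h=topdown(m,p,d)
z=np.load("pics/s2.npz",allow_pickle=True)
cv2.imwrite("pics/s9td.png",t[:,:,::-1])
E
```

```text
t 20.5 force tool [-0.07 -6.55  0.78] torque [ 0.79  0.74 -0.06] yaw 0.834 r 0.0959 bearing-pi -5.389 gap 44.3 z 0.122
t 20.75 force tool [ 1.14 -7.97  1.49] torque [ 1.   0.8 -0.1] yaw 0.85 r 0.0959 bearing-pi -5.376 gap 44.2 z 0.122
```

View pics/s9td.png

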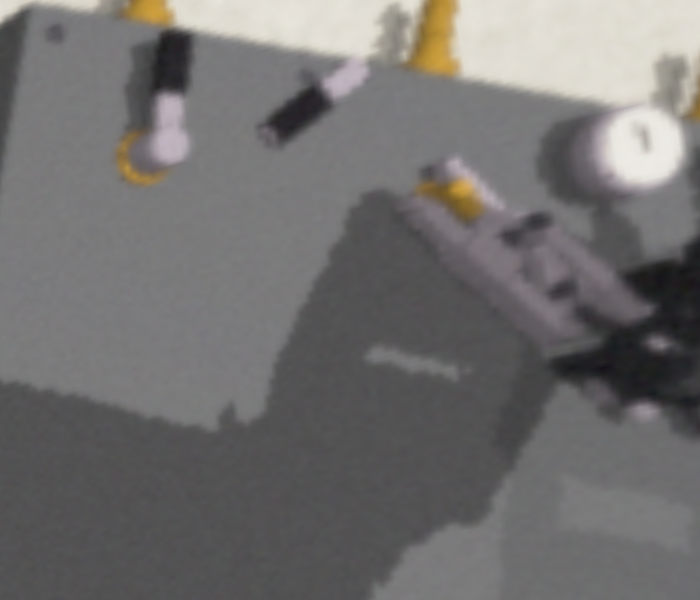

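```bash
python3 -m crank '[{"dp":[0,0.0024,0],"delta_rot":[0,0,-0.002],"fingers":0.04},{"dp":[0,0,0],"delta_rot":[0,0,0],"fingers":0.04},{"dp":[0,0,0],"delta_rot":[0,0,0],"fingers":0.04}]' >/dev/null
python3 -c "
from h import *
sw()"
python3 -m crank '[{"dp":[0,0,0],"delta_rot":[0,0,0],"fingers":0.04}]' >/dev/null
python3 -c "
from h import *
sw()"
```

```text
t 21.05 force tool [-0.1  -6.75  0.2 ] torque [ 0.75  0.83 -0.05] yaw 0.863 r 0.0961 bearing-pi -5.363 gap 44.6 z 0.122
t 21.13 force tool [ 0.69 -5.79  1.1 ] torque [ 0.8   0.81 -0.01] yaw 0.863 r 0.0961 bearing-pi -5.363 gap 44.2 z 0.1219
```

```bash
cat > avg.sh <<'E'
for i in 1 2 3 4; do python3 -c "
from h import *
s,p,M,y=tool(); print((M.T@s['force']).round(1),round(y,3))
manip.snapshot('side')"; done
E
python3 -m crank '[{"dp":[0,0.0048,0],"delta_rot":[0,0,-0.004],"fingers":0.04},{"dp":[0,0,0],"delta_rot":[0,0,0],"fingers":0.04}]' >/dev/null; bash avg.sh
python3 -m crank '[{"dp":[0,0.0048,0],"delta_rot":[0,0,-0.004],"fingers":0.04},{"dp":[0,0,0],"delta_rot":[0,0,0],"fingers":0.04}]' >/dev/null; bash avg.sh
```

```text
[ 2.3 -8.5  1.1] 0.888
[ 1.6 -8.   0.8] 0.887
[ 1.9 -8.6  1.2] 0.887
[ 1.4 -8.6  0.8] 0.887
[ 0.9 -7.6  0.8] 0.913
[ 0.8 -7.9  1.4] 0.913
[ 0.5 -7.6  1.3] 0.913
[ 2.  -8.   1.1] 0.913
```

Side force averages about 8 N, so the valve is home. I'll ease off, open, lift and look at the lever.

```bash
python3 -m crank '[{"dp":[0,-0.005,0],"delta_rot":[0,0,0.004],"fingers":0.04},{"dp":[0,-0.005,0],"delta_rot":[0,0,0.004],"fingers":0.04},{"dp":[0,-0.005,0],"delta_rot":[0,0,0.004],"fingers":0.04},{"dp":[0,-0.005,0],"delta_rot":[0,0,0.004],"fingers":0.04},{"dp":[0,0,0],"delta_rot":[0,0,0],"fingers":0.04}]' >/dev/null
python3 -c "
from h import *
sw()"
python3 -m crank '[{"dp":[0,0,0],"delta_rot":[0,0,0],"fingers":0.4},{"dp":[0,0,0],"delta_rot":[0,0,0],"fingers":0.4},{"dp":[0,0,-0.05],"delta_rot":[0,0,0],"fingers":0.4},{"dp":[0,0,-0.07],"delta_rot":[0,0,0],"fingers":0.4},{"dp":[0,0,-0.07],"delta_rot":[0,0,0],"fingers":0},{"dp":[0,0,-0.07],"delta_rot":[0,0,0],"fingers":-1},{"dp":[0,0,-0.07],"delta_rot":[0,0,0],"fingers":-1},{"dp":[0,0,0],"delta_rot":[0,0,0],"fingers":-1},{"dp":[0,0,0],"delta_rot":[0,0,0],"fingers":-1}]'
python3 - <<'E'
from h import *
t,k,psi,o,u,v=look("w10",(.528,.008),.82)
m=np.load("pics/w10.npz",allow_pickle=True)
cv2.imwrite("pics/w10td.png",t[200:,200:,::-1])
E
```

```text
t 22.28 force tool [-1.05 -3.89  0.76] torque [0.32 0.53 0.02] yaw 0.813 r 0.0959 bearing-pi -5.4 gap 44.2 z 0.1224
t: 23.03
tcp_pos: [0.5408, -0.004, 0.2909]
tool_rot: [0.918, 0.396, 0.004, 0.003]
force: [0.8, -0.4, -0.7]
finger_gap: 0.009
gripper_force: 0.0
tang [0.5993 0.0712] 0.62 [0.0098 0.0201]
edge rms 0.00025 n 70 rear -0.049 tip 0.1098
edge rms 0.00021 n 70 rear -0.049 tip 0.1098
psi 0.6521 mid [0.5265 0.01  ] jaws [0.6011 0.0721] tang in jaws -0.002 0.0005
```

View pics/w10.png

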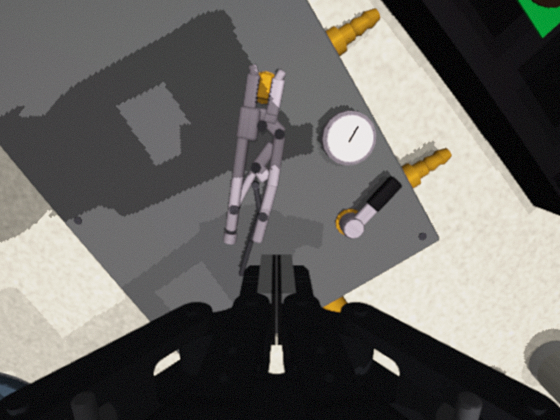

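Tang now reads at yaw 0.62, about 1.46 rad round from the start, and the pliers sit straight on it. The lever tail shows at (245,265). I'll measure it.

Run:
```python
from h import *
z=np.load("pics/w10.npz",allow_pickle=True); m,p,d=z["m"].item(),z["p"],z["d"]
t,h=topdown(m,p,d,z=.061,y0=-.1)
psi=.6521; u=np.array([np.cos(psi),np.sin(psi)]);v=np.array([-u[1],u[0]]); o=np.array([.5265,.010])-.0047*u
k=(h>.0505)&(h<.068); P=px2w(np.argwhere(k)[:,::-1])-o; a,b=P@u,P@v
for x in np.arange(-.08,-.03,.004):
    s=(abs(a-x)<.001)&(abs(b)<.03); print(x.round(3),s.sum(),(b[s].min().round(4),b[s].max().round(4)) if s.any() else None)
```

```text
-0.08 3 (np.float64(0.0144), np.float64(0.0162))
-0.076 35 (np.float64(-0.0013), np.float64(0.0032))
-0.072 32 (np.float64(-0.0012), np.float64(0.003))
-0.068 45 (np.float64(-0.0043), np.float64(0.0024))
-0.064 49 (np.float64(-0.0127), np.float64(0.0019))
-0.06 43 (np.float64(-0.0039), np.float64(0.0014))
-0.056 41 (np.float64(-0.0045), np.float64(0.0023))
-0.052 47 (np.float64(-0.0157), np.float64(0.0151))
-0.048 46 (np.float64(-0.0056), np.float64(0.0001))
-0.044 129 (np.float64(-0.0059), np.float64(0.0221))
-0.04 180 (np.float64(-0.0141), np.float64(0.0223))
-0.036 214 (np.float64(-0.0154), np.float64(0.0227))
-0.032 182 (np.float64(-0.0157), np.float64(0.0216))
```

```bash
python3 -m crank '[{"dp":[0,0,0],"delta_rot":[0,0,0.0128],"fingers":-1},{"dp":[0,0,0],"delta_rot":[0,0,0.0128],"fingers":-1},{"dp":[0,0,0],"delta_rot":[0,0,0],"fingers":-1}]'
python3 -c "
from h import *
to(.4551,-.0131,.12)"
```

```text
t: 23.33
tcp_pos: [0.5378, -0.0033, 0.2859]
tool_rot: [0.947, 0.32, -0.001, -0.0]
force: [-0.5, 0.9, -0.4]
finger_gap: -0.002
gripper_force: 0.0
t 23.33 dp total [-0.1428 -0.0844  0.332 ] rows>= 5.0 yaw 0.6525 tilt [-2.e-03  3.e-04 -1.e+00] q6 0.7
```

```bash
python3 -m crank '[{"dp":[-0.0476,-0.0281,0],"delta_rot":[0,0,0],"fingers":-1},{"dp":[-0.0476,-0.0281,0],"delta_rot":[0,0,0],"fingers":-1},{"dp":[-0.0476,-0.0281,0.05],"delta_rot":[0,0,0],"fingers":-1},{"dp":[0,0,0.07],"delta_rot":[0,0,0],"fingers":-1},{"dp":[0,0,0.07],"delta_rot":[0,0,0],"fingers":-1},{"dp":[0,0,0.07],"delta_rot":[0,0,0],"fingers":-1},{"dp":[0,0,0.05],"delta_rot":[0,0,0],"fingers":-1},{"dp":[0,0,0.02],"delta_rot":[0,0,0],"fingers":-1},{"dp":[0,0,0],"delta_rot":[0,0,0],"fingers":-1},{"dp":[0,0,0],"delta_rot":[0,0,0],"fingers":-1}]'
python3 - <<'E'
from h import *
to(.4551,-.0131,.12)
m,p,d=snap("side","s11"); m2,p2,d2=snap("scene","c11")
c=lambda p,m,P:None
a=cv2.resize(p[150:250,190:340],(450,300),interpolation=cv2.INTER_CUBIC); b=cv2.resize(p2[160:280,230:380],(375,300),interpolation=cv2.INTER_CUBIC)
cv2.imwrite("pics/v11.png",np.hstack([a,b[:,:345]])[:,:,::-1])
E
```

```text
t: 24.17
tcp_pos: [0.4554, -0.0132, 0.1213]
tool_rot: [0.947, 0.322, -0.001, -0.001]
force: [0.0, -0.7, 0.4]
finger_gap: -0.0
gripper_force: 0.0
t 24.17 dp total [-0.0004 -0.0005  0.0027] rows>= 1.0 yaw 0.6552 tilt [-2.4e-03  6.0e-04 -1.0e+00] q6 0.64
```

View pics/v11.png

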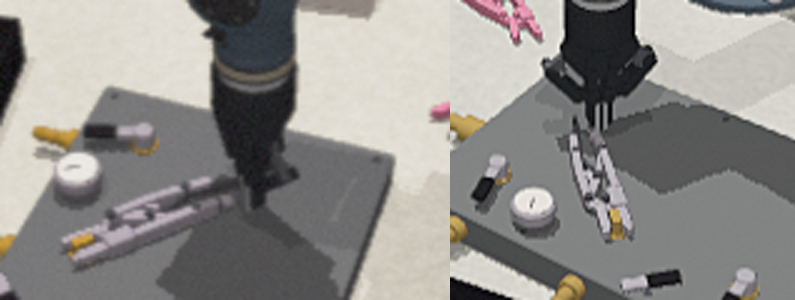

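The fingers stand behind the screw, on the inner side of the lever tail. I'll push gently in small steps.

```bash
cat > f.py <<'E'
from h import *
s,p,M,y=tool(); print("t",round(s["t"],2),"F tool",(M.T@s['force']).round(1),p.round(4))
E
python3 -m crank '[{"dp":[0,0.004,0.002],"delta_rot":[0,0,0],"fingers":-1},{"dp":[0,0.004,0],"delta_rot":[0,0,0],"fingers":-1},{"dp":[0,0.003,0],"delta_rot":[0,0,0],"fingers":-1},{"dp":[0,0,0],"delta_rot":[0,0,0],"fingers":-1}]'>/dev/null; python3 f.py
for i in 1; do python3 -m crank '[{"dp":[0,0.003,0],"delta_rot":[0,0,0],"fingers":-1},{"dp":[0,0.003,0],"delta_rot":[0,0,0],"fingers":-1}]'>/dev/null; python3 f.py; done
python3 -m crank '[{"dp":[0,0.003,0],"delta_rot":[0,0,0],"fingers":-1},{"dp":[0,0.003,0],"delta_rot":[0,0,0],"fingers":-1}]'>/dev/null; python3 f.py
python3 -m crank '[{"dp":[0,0.003,0],"delta_rot":[0,0,0],"fingers":-1},{"dp":[0,0.003,0],"delta_rot":[0,0,0],"fingers":-1}]'>/dev/null; python3 f.py
```

```text
t 24.6 F tool [-0.1  0.1 -0.2] [ 0.4599 -0.018   0.122 ]
t 24.77 F tool [ 0.4 -0.2  0.4] [ 0.461  -0.02    0.1217]
t 24.93 F tool [ 0.2 -1.1 -0.6] [ 0.4627 -0.0223  0.1214]
t 25.1 F tool [-0.3 -1.  -2. ] [ 0.464  -0.0245  0.1213]
```

```bash
python3 -m crank '[{"dp":[0,0.003,0],"delta_rot":[0,0,0],"fingers":-1},{"dp":[0,0.003,0],"delta_rot":[0,0,0],"fingers":-1}]'>/dev/null; python3 f.py
python3 -m crank '[{"dp":[0,0.003,0],"delta_rot":[0,0,0],"fingers":-1},{"dp":[0,0.003,0],"delta_rot":[0,0,0],"fingers":-1}]'>/dev/null; python3 f.py
python3 -m crank '[{"dp":[0,0.003,0],"delta_rot":[0,0,0],"fingers":-1},{"dp":[0,0,0],"delta_rot":[0,0,0],"fingers":-1}]'>/dev/null; python3 f.py
python3 -c "
from h import *
m,p,d=snap('side','s12'); t,h=topdown(m,p,d,y0=-.1,z=.061)
psi=.65; u=np.array([np.cos(psi),np.sin(psi)]);v=np.array([-u[1],u[0]]); o=np.array([.5228,.0071])
k=(h>.056)&(h<.07); P=px2w(np.argwhere(k)[:,::-1])-o; a,b=P@u,P@v
for x in (-.02,-.01,0,.01,.02,.03):
    s=(abs(a-x)<.001)&(abs(b)<.06); print(x,s.sum(),b[s].min().round(4) if s.any() else 0,b[s].max().round(4) if s.any() else 0)"
```

```text
t 25.27 F tool [-0.1 -1.   0.4] [ 0.4661 -0.0271  0.1213]
t 25.43 F tool [-0.1 -0.4  0.3] [ 0.4684 -0.0296  0.1213]
t 25.6 F tool [-0.5 -1.   0.4] [ 0.4698 -0.0311  0.1215]
-0.02 296 -0.027 0.0232
-0.01 304 -0.027 0.0233
0 337 -0.028 0.0426
0.01 413 -0.0285 0.0231
0.02 384 -0.0356 0.0257
0.03 408 -0.0276 0.0235
```

```bash
cat > op.py <<'E'
from h import *
m,p,d=snap('side','sx'); t,h=topdown(m,p,d,y0=-.1,z=.061)
psi=.65; u=np.array([np.cos(psi),np.sin(psi)]);v=np.array([-u[1],u[0]]); o=np.array([.5228,.0071])
k=(h>.056)&(h<.07); P=px2w(np.argwhere(k)[:,::-1])-o; a,b=P@u,P@v
print("open?",[(b[(abs(a-x)<.001)&(abs(b)<.06)].min()*1e3).round(0) for x in(-.02,0,.02)])
E
python3 -m crank '[{"dp":[0,0.003,0],"delta_rot":[0,0,0],"fingers":-1},{"dp":[0,0.003,0],"delta_rot":[0,0,0],"fingers":-1}]'>/dev/null; python3 f.py; python3 op.py
python3 -m crank '[{"dp":[0,0.003,0],"delta_rot":[0,0,0],"fingers":-1},{"dp":[0,0.003,0],"delta_rot":[0,0,0],"fingers":-1}]'>/dev/null; python3 f.py; python3 op.py
python3 -m crank '[{"dp":[0,0.003,0],"delta_rot":[0,0,0],"fingers":-1},{"dp":[0,0.003,0],"delta_rot":[0,0,0],"fingers":-1}]'>/dev/null; python3 f.py; python3 op.py
```

```text
t 25.82 F tool [-0.7 -0.2  0.2] [ 0.4711 -0.0331  0.1215]
open? [np.float64(-31.0), np.float64(-28.0), np.float64(-30.0)]
t 26.03 F tool [-0.3 -0.5  0.5] [ 0.4731 -0.0356  0.1215]
open? [np.float64(-46.0), np.float64(-41.0), np.float64(-35.0)]
t 26.25 F tool [0.2 1.  0.6] [ 0.4747 -0.0379  0.1214]
open? [np.float64(-46.0), np.float64(-40.0), np.float64(-35.0)]
```

The pliers have sprung open: the moving handle went from -28 to about -46 mm. I'll back off, lift, and measure for the draw-back grasp.

```bash
python3 -m crank '[{"dp":[0,-0.01,0],"delta_rot":[0,0,0],"fingers":-1},{"dp":[0,-0.01,0],"delta_rot":[0,0,0],"fingers":-1},{"dp":[0,-0.01,0],"delta_rot":[0,0,0],"fingers":-1},{"dp":[0,0,-0.05],"delta_rot":[0,0,0],"fingers":-1},{"dp":[0,0,-0.07],"delta_rot":[0,0,0],"fingers":-0.34},{"dp":[0,0,-0.07],"delta_rot":[0,0,0],"fingers":-0.34},{"dp":[0.06,0,-0.07],"delta_rot":[0,0,0],"fingers":-0.34},{"dp":[0.07,0,-0.05],"delta_rot":[0,0,0],"fingers":-0.34},{"dp":[0.07,0,0],"delta_rot":[0,0,0],"fingers":-0.34},{"dp":[0,0,0],"delta_rot":[0,0,0],"fingers":-0.34},{"dp":[0,0,0],"delta_rot":[0,0,0],"fingers":-0.34}]'
python3 - <<'E'
from h import *
t,k,psi,o,u,v=look("w13",(.5228,.0071),.65)
P=px2w(np.argwhere(k)[:,::-1])-o; a,b=P@u,P@v
print("moving handle",[(b[(abs(a-x)<.001)&(abs(b)<.06)].min()*1e3).round(0) for x in(-.03,-.01,.01,.03)])
E
```

```text
t: 27.22
tcp_pos: [0.542, 0.034, 0.2724]
tool_rot: [0.947, 0.323, 0.0, 0.0]
force: [-0.1, 0.4, -0.7]
finger_gap: 0.329
gripper_force: 0.0
tang [0.5991 0.0711] 0.666 [0.0097 0.0191]
edge rms 0.00024 n 70 rear -0.0444 tip 0.1146
edge rms 0.00025 n 70 rear -0.0444 tip 0.1146
psi 0.5869 mid [0.5189 0.013 ] jaws [0.5975 0.07  ] tang in jaws 0.002 -0.0
moving handle [np.float64(12.0), np.float64(-45.0), np.float64(-40.0), np.float64(-32.0)]
```

```bash
python3 -m crank '[{"dp":[0,0,0],"delta_rot":[0,0,0.0109],"fingers":-0.34},{"dp":[0,0,0],"delta_rot":[0,0,0],"fingers":-0.34}]' >/dev/null
python3 -c "
from h import *
to(.4934,.0152,.126)"
```

```text
t 27.43 dp total [-0.0952 -0.0216  0.2905] rows>= 4.0 yaw 0.584 tilt [-4.2e-03  4.0e-04 -1.0e+00] q6 0.84
```

```bash
python3 -m crank '[{"dp":[-0.0476,-0.0108,0],"delta_rot":[0,0,0],"fingers":-0.34},{"dp":[-0.0476,-0.0108,0],"delta_rot":[0,0,0],"fingers":-0.34},{"dp":[0,0,0.07],"delta_rot":[0,0,0],"fingers":-0.34},{"dp":[0,0,0.07],"delta_rot":[0,0,0],"fingers":-0.34},{"dp":[0,0,0.06],"delta_rot":[0,0,0],"fingers":-0.34},{"dp":[0,0,0],"delta_rot":[0,0,0],"fingers":-0.34},{"dp":[0,0,0],"delta_rot":[0,0,0],"fingers":-0.34}]' >/dev/null
python3 -c "
from h import *
to(.4934,.0152,.126)"
```

```text
t 28.02 dp total [-0.0007 -0.0007  0.0899] rows>= 2.0 yaw 0.5856 tilt [-0.0059  0.0011 -1.    ] q6 0.79
```

```bash
python3 -m crank '[{"dp":[0,0,0.05],"delta_rot":[0,0,0],"fingers":-0.34},{"dp":[0,0,0.04],"delta_rot":[0,0,0],"fingers":-0.34},{"dp":[0,0,0],"delta_rot":[0,0,0],"fingers":-0.34},{"dp":[0,0,0],"delta_rot":[0,0,0],"fingers":-0.34}]' >/dev/null
python3 f.py
python3 -m crank '[{"dp":[0,0,0],"delta_rot":[0,0,0],"fingers":-0.6},{"dp":[0,0,0],"delta_rot":[0,0,0],"fingers":-0.75},{"dp":[0,0,0],"delta_rot":[0,0,0],"fingers":-0.85},{"dp":[0,0,0],"delta_rot":[0,0,0],"fingers":-1},{"dp":[0,0,0],"delta_rot":[0,0,0],"fingers":-1},{"dp":[0,0,0],"delta_rot":[0,0,0],"fingers":-1}]' 40
python3 f.py
```

```text
t 28.35 F tool [-0.1 -0.  -0.6] [0.4963 0.0151 0.1283]
t: 28.85
tcp_pos: [0.4966, 0.0154, 0.1293]
tool_rot: [0.957, 0.289, 0.001, 0.001]
force: [-2.1, 2.1, 6.4]
finger_gap: 0.1
gripper_force: 55.0
t 28.85 F tool [-0.6 -2.9 -6.4] [0.4966 0.0154 0.1293]
```

```bash
python3 -m crank '[{"dp":[0,-0.003,-0.003],"delta_rot":[0,0,0],"fingers":-1},{"dp":[-0.008,0,0],"delta_rot":[0,0,0],"fingers":-1},{"dp":[-0.008,0,0],"delta_rot":[0,0,0],"fingers":-1}]' >/dev/null
python3 f.py
python3 -m crank '[{"dp":[-0.01,0,0],"delta_rot":[0,0,0],"fingers":-1},{"dp":[-0.01,0,0],"delta_rot":[0,0,0],"fingers":-1}]' >/dev/null
python3 f.py
```

```text
t 29.1 F tool [ 3.3 -0.6 -0.2] [0.4895 0.012  0.1296]
t 29.27 F tool [ 4.7 -0.6 -3.2] [0.4812 0.0062 0.1293]
```

```bash
python3 -m crank '[{"dp":[-0.014,0,0],"delta_rot":[0,0,0],"fingers":-1},{"dp":[-0.014,0,0],"delta_rot":[0,0,0],"fingers":-1},{"dp":[-0.014,0,0],"delta_rot":[0,0,0],"fingers":-1},{"dp":[-0.014,0,0],"delta_rot":[0,0,0],"fingers":-1},{"dp":[-0.014,0,0],"delta_rot":[0,0,0],"fingers":-1},{"dp":[-0.014,0,0],"delta_rot":[0,0,0],"fingers":-1},{"dp":[0,0,0.002],"delta_rot":[0,0,0],"fingers":-1},{"dp":[0,0,0],"delta_rot":[0,0,0],"fingers":-0.34},{"dp":[0,0,0],"delta_rot":[0,0,0],"fingers":-0.34},{"dp":[0,0,0],"delta_rot":[0,0,0],"fingers":-0.34}]'
python3 -m crank '[{"dp":[0,0,-0.03],"delta_rot":[0,0,0],"fingers":-0.34},{"dp":[0,0,-0.05],"delta_rot":[0,0,0],"fingers":-0.34},{"dp":[0,0,-0.07],"delta_rot":[0,0,0],"fingers":-0.34},{"dp":[0,0,-0.07],"delta_rot":[0,0,0],"fingers":-0.34},{"dp":[0.06,0,-0.07],"delta_rot":[0,0,0],"fingers":-0.34},{"dp":[0.06,0,-0.03],"delta_rot":[0,0,0],"fingers":-0.34},{"dp":[0,0,0],"delta_rot":[0,0,0],"fingers":-0.34},{"dp":[0,0,0],"delta_rot":[0,0,0],"fingers":-0.34}]'
python3 - <<'E'
from h import *
t,k,psi,o,u,v=look("w14",(.469,-.02),.587)
P=px2w(np.argwhere(k)[:,::-1])-o; a,b=P@u,P@v
print("moving handle",[(b[(abs(a-x)<.001)&(abs(b)<.06)].min()*1e3).round(0) for x in(-.02,-.01,.01,.03)])
E
```

```text
t: 30.1
tcp_pos: [0.4435, -0.0168, 0.1276]
tool_rot: [0.957, 0.288, -0.002, -0.001]
force: [-0.2, 0.6, 0.2]
finger_gap: 0.326
gripper_force: 0.0
t: 30.77
tcp_pos: [0.4932, 0.0152, 0.2848]
tool_rot: [0.957, 0.289, 0.0, 0.0]
force: [-0.0, 0.2, -0.3]
finger_gap: 0.334
gripper_force: 0.0
tang [0.5986 0.0711] 0.606 [0.0097 0.0198]
edge rms 0.00025 n 70 rear -0.0464 tip 0.1499
edge rms 0.00025 n 70 rear -0.0464 tip 0.1499
psi 0.5936 mid [ 0.469 -0.02 ] jaws [0.5472 0.0376] tang in jaws 0.0614 -0.001
moving handle [np.float64(12.0), np.float64(11.0), np.float64(-38.0), np.float64(-31.0)]
```

```bash
python3 -c "
from station import manip
print(manip.sign_off())"
```

```text
the job is handed in; nothing more can be done
None
```

I handed the job in at about 31 s of robot time. The pliers locked on the spindle, swung it anticlockwise until the force averaged about 8 N (the home range), sprang open on a push of about 1 N on the release lever, and now lie open on the deck with their jaws about 61 mm from the spindle. That the spindle reached its open stop is inferred from that force and a picture-measured turn of about 1.45 rad (±0.03), because its angle could not be read directly.

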